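Refit the bayonet filter cap of the vacuum table's pump

ROBOT

A 6-joint arm with a two-finger parallel gripper is mounted at the origin on the work surface. World frame = base frame: x ahead of the robot, y to its left, z up, the work surface at z = 0. Lengths are in m, angles in degrees, forces in N, time in s.
With the tool pointing down it reaches from about 0.275 to 0.85 m from the base axis. Payload 19 kg.
Tool frame: the origin (TCP) lies at the very end of the fingers, on their centre line; the grasp point (between the pads) lies 19 mm behind it; z points along the fingers, y is the direction in which the jaws open and shut (so a half turn about z gives the same grasp; the last joint's range is limited). The gripper opens to 85 mm and grips with 20 to 120 N. Pads are 22 mm wide; open, the fingers measure 114 mm over their backs; the gripper's body (76 mm by 85 mm) begins 54 mm behind the grasp point. The pads swing forward as they close: fully open they stand 13 mm farther back than shut.
Start: joints at [-79.125, 8.623, 82.357, -0, 89.026, -7.678], TCP at [0.183, -0.545, 0.2] pointing down, gripper open.
Joint ranges: [-160.23, 160.23], [-39.13, 120.54], [6.94, 153.29], [-79.49, 259.48], [9.18, 160.14], [-161.06, 161.06]. Speed limits (degrees/s): [108.29, 108.29, 127.2, 172.46, 172.46, 172.46].

INTERFACE

Orientations are given as [roll, pitch, yaw] about the fixed x, y, z axes, in that order (R = Rz(yaw) Ry(pitch) Rx(roll)).
In Python, from workcell import read_state, get_image, camera_model, env gives the robot as it stands. The module is installed in compiled form; this text tells all that it offers.
- The arm moves only by the tool play_rows, never from a script. Its argument "targets" is a list of rows, each a list of 7 numbers: the shift along the tool's x, y, z in m, then the turn, a rotation vector about the tool's x, y, z in rad, then the opening in per cent of the stroke, from 0 (shut) to 100 (fully open). In form: [[dx, dy, dz, rx, ry, rz, fingers], ...]. A call has 1 to 5 rows; each row is the pose to reach, as a shift and turn from the pose commanded when the call began, along the tool's axes at that moment; what a row does not reach only later rows make up. A row lasts 1/10 s, in which the tool goes at most 50 mm and 8.59 degrees, less where a joint would pass 70% of its speed; a pose out of reach is approached as far as the arm can. A call with a gripper value outside its range is refused whole. The fingers move at their own pace and stop on an object; "grip_force" is the grip in N (left out, the last holds). Time passes only in rows, so rows that repeat a pose let the fingers close. It gives the time, the measured TCP pose, the force and the opening at its end, in the units of the state.
- read_state(): the state, without advancing time (a new reading comes with each control period).
- get_image(name): name is "side" or "top"; returns the picture (384x512x3 uint8, blue, green, red); there is no depth.
- camera_model(name): a dict with "intrinsics" (3x3 intrinsics, pixels), "world_to_cam" (4x4, takes a point from world to camera coordinates). Camera axes: x right, y down, z forward; pixel columns grow to the right and rows downward; lengths in m; the calibration is good to about 2 mm. A picture is of the moment at which its call begins. camera_model takes no time and is no camera call.
- env.sign_off(): hands the job in, once; it reports no verdict.
The state is a dict: "t": time; "q": joint angles; "qvel": joint speeds; "effort": joint torques, N m; "position": TCP position; "tool_rot": TCP orientation; "wrist_force": force on the tool from outside, world axes, zero at the start; "torque": the same for the moment, N m; "gripper_width": finger opening in m.
Only numpy, scipy, OpenCV 4.12 (cv2) and the standard library are available. Lean on these libraries where they do the work, as an engineer would, in place of code of your own. Each camera call takes 0.05 s, during which the arm holds its last target.

TASK

The suction filter of the print table's vacuum pump has been cleaned: put the filter cap, which stands beside it, back on its housing. Lower the element into the housing, find the slots with the lugs, press the cap down against the gasket and twist it clockwise to the stop so that it springs up locked; do it gently, without forcing the cap or the housing, and leave the things around as they are.

Things in the scene. Friction and masses are not known exactly. Their poses are not given: they have to be found in the camera images.
- cap_mid (a point): Loose grey filter cap, one rigid piece 98 mm tall, about 150 g, standing on its element. Point on its axis half-way up (49 mm over its foot); z up, x along the grip bar. From the foot: pleated element 38 mm across (0-42 mm), spigot 42 mm across, bevelled foot (42-62), disc 80 mm across (62-70), grip bar 60 long, 14 thick (70-98). Same after half a turn. Grip it by the bar.
- cap_lugs (a point): On the cap's axis at the underside of its two bayonet lugs, 50 mm above the foot and 12 mm under the disc's underside; axes as cap_mid. The lugs stand out of the spigot below the two ends of the grip bar (+x and -x), 8.5 mm wide, 5 mm thick, reaching 27 mm from the axis. They are brittle: cap and unit must never be forced together with over 40 N in all.
- filter_cap: The same cap; origin at the centre of its foot. Lug underside heights over the housing mouth: 0 with the lugs lying on the rim (must be turned on); about -6 mm in the slots, resting on the gasket; -12 mm pressed down hard; -8 mm once locked.
- housing_mouth (a point): Centre of the mouth of the fixed upright filter housing (80 mm across), level with its metal rim, 100 mm above the table; z up, x and y those of the vacuum unit. Bore 45 mm, 79 mm deep. The flange at the rim has two opposite slots for the lugs, each about 10.5 mm wide (0.04 rad of play either way), open from above, visible.
- slot_plane (a point): In the housing's axis, 3 mm under the rim, axes of the unit. Seen from above, the slots lie on a line 0.70 rad anticlockwise of the unit's x axis, give or take 0.5 rad: the collar with the slots is screwed on and its angle is not measured. Turn the cap, resting lightly on the rim, until its lugs drop in. Lugs in the slots cannot be turned anticlockwise.
- gasket_top (a point): Top of the black sponge gasket ring (60-72 mm across), 6.5 mm above the rim; yields 2 N per mm under the disc. Clockwise of each slot a hump bars the way: the lugs pass under it only with the cap 10.5 to 12 mm down (lug undersides below the rim; 10 to 13 N). Beyond it, 0.70 rad clockwise of the slot, is the locking pocket with a solid stop, where the gasket lifts the cap to 8 mm.
- vacuum_unit: Fixed vacuum unit on a dark steel base plate 160 x 330 mm; origin on the table under the housing's axis, z up. The plate runs from y = -80 to +250 mm; pump and motor, up to 130 mm high, stand on it beyond y = +94 mm. With the cap locked the grip bar lies along the unit's x axis, give or take the collar's 0.5 rad and 0.05 rad of play.
- ink_jar: Bystander: glass jar of ink, 72 mm across, 85 mm tall, origin under its centre; leave alone.
- tape_roll: Bystander: roll of cream masking tape lying flat, 96 mm across, 25 mm tall, origin under its centre; leave alone.
- squeegee: Bystander: wooden squeegee with rubber blade lying flat, 200 mm long (along its y), 26 mm tall, origin under the wooden handle; leave alone.
Mind the look-alikes: they are no part of the job. Leave any blue or pink look-alike of the filter_cap alone.

How it is judged:
By the outcome, as a careful person would: the job done as asked, in the order asked, and still so for the second after the job is handed in, with the robot touching nothing.
It also fails if it takes over 72 s, if anything falls off the work surface, if the arm or the gripper's body presses on something with over 40 N, if the wrist force passes 120 N, or if a joint passes its speed limit or range.

## Working session

There is one attempt and no reset: what is moved stays moved. The work goes in short steps, Python scripts to look and compute and a tool call to move; the robot and the scene stay as the last step left them, time stands still between calls to the robot, and variables do not carry over. Pictures are saved under pics/ and viewed, and the job is handed in when it is done.

Besides the shell and the picture viewer there is one more tool, called after "Emit:" as name(argument=value, ...) on one line, values as JSON. play_rows: Moves the arm, as the interface text tells. Its arguments: {"type":"object","properties":{"targets":{"type":"array","items":{"type":"array","items":{"type":"number"}}},"grip_force":{"type":"number"}},"required":["targets"]}

```bash
mkdir -p pics; cat > h.py <<'E'
import numpy as np, cv2
from workcell import read_state,get_image,camera_model,env
def ray(name,u,v):
    c=camera_model(name);K=np.array(c["intrinsics"]);T=np.array(c["world_to_cam"])
    R=T[:3,:3];t=T[:3,3];o=-R.T@t;d=R.T@np.linalg.inv(K)@np.array([u,v,1.]);return o,d/np.linalg.norm(d)
def onz(name,u,v,z):
    o,d=ray(name,u,v);return o+d*(z-o[2])/d[2]
def proj(name,p):
    c=camera_model(name);K=np.array(c["intrinsics"]);T=np.array(c["world_to_cam"])
    q=K@(T[:3,:3]@np.array(p)+T[:3,3]);return q[:2]/q[2]
E
python3 - <<'E'
from h import *
s=read_state();print({k:np.round(v,3) for k,v in s.items()})
for n in("side","top"):
    im=get_image(n);cv2.imwrite(f"pics/{n}0.png",im);print(n,ray(n,256,192))
E
```

```text
{'t': np.float64(0.0), 'q': array([-79.126,   8.649,  82.393,   0.   ,  89.023,  -7.68 ]), 'qvel': array([-0.068,  0.113, -0.046,  0.013, -0.001, -0.078]), 'effort': array([-5.0000e-03, -7.1306e+01, -5.7087e+01, -0.0000e+00,  9.0000e-03,
       -0.0000e+00]), 'position': array([ 0.183, -0.545,  0.199]), 'tool_rot': array([-1.79935e+02, -9.00000e-03,  1.85540e+01]), 'wrist_force': array([ 0.077, -0.323, -0.007]), 'torque': array([-0.023, -0.011,  0.015]), 'gripper_width': np.float64(0.086)}
side (array([0.48155699, 0.77900199, 0.65283427]), array([ 0.05695006, -0.84147377, -0.53728818]))
top (array([ 0.34582027, -0.11864125,  0.9455361 ]), array([ 0.22926534, -0.00618216, -0.97334433]))
```

View pics/side0.png

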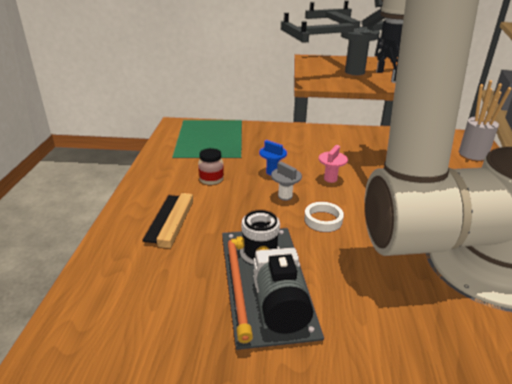

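View pics/top0.png

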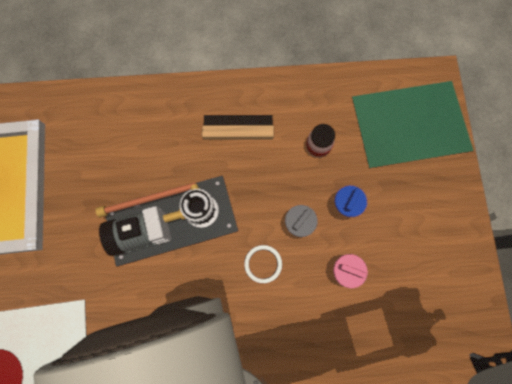

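The side view shows the grey cap at about (287,182), blue at (272,155), pink at (333,163) and the housing mouth at (261,225). In the top view grey is at (300,221), blue at (350,201), pink at (351,271) and the housing at (198,208). The grey one fits "loose grey filter cap"; I'll check it in an enlarged crop.

```bash
python3 - <<'E'
from h import *
t=cv2.imread("pics/top0.png");s=cv2.imread("pics/side0.png")
a=cv2.resize(t[190:250,270:330],(400,400),interpolation=cv2.INTER_CUBIC)
b=cv2.resize(t[180:240,170:230],(400,400),interpolation=cv2.INTER_CUBIC)
cv2.imwrite("pics/crop_t.png",np.hstack([a,b]))
a=cv2.resize(s[155:215,257:317],(400,400),interpolation=cv2.INTER_CUBIC)
b=cv2.resize(s[200:260,230:290],(400,400),interpolation=cv2.INTER_CUBIC)
cv2.imwrite("pics/crop_s.png",np.hstack([a,b]))
E
```

```text
(no output)
```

View pics/crop_t.png

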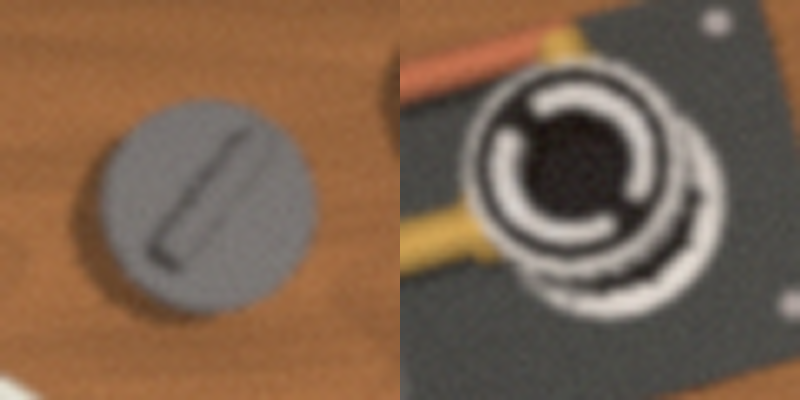

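View pics/crop_s.png

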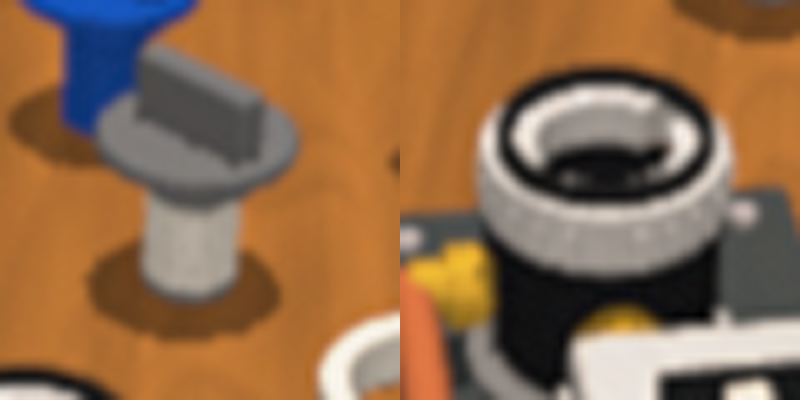

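```bash
python3 - <<'E'
from h import *
t=cv2.imread("pics/top0.png")
hsv=cv2.cvtColor(t,cv2.COLOR_BGR2HSV)
def circ(P):
    A=np.c_[2*P[:,:2],np.ones(len(P))];x=np.linalg.lstsq(A,(P[:,:2]**2).sum(1),rcond=None)[0]
    r=np.sqrt(x[2]+x[0]**2+x[1]**2);res=np.hypot(*(P[:,:2]-x[:2]).T)-r
    return x[:2],r,res.std()
# cap disc
def comp(mask,u,v):
    n,l=cv2.connectedComponents(mask.astype(np.uint8));return (l==l[v,u]).astype(np.uint8)
m=(hsv[...,1]<60)&(hsv[...,2]>70); m[:,:265]=0; m[:,335:]=0; m[:185]=0; m[250:]=0
k=comp(m,310,225)
cs=max(cv2.findContours(k,cv2.RETR_EXTERNAL,cv2.CHAIN_APPROX_NONE)[0],key=len)[:,0]
for z in(.066,.070):
  P=np.array([onz("top",*p,z) for p in cs]);c,r,sd=circ(P);print("disc",z,c,r,sd,len(cs))
# enlarged cap for bar
a=cv2.resize(t[200:242,280:322],(780,780),interpolation=cv2.INTER_CUBIC)
g=cv2.createCLAHE(4,(2,2)).apply(cv2.cvtColor(a,cv2.COLOR_BGR2GRAY));cv2.imwrite("pics/bar.png",cv2.resize(g,(590,590)))
g=cv2.cvtColor(t,cv2.COLOR_BGR2GRAY)
b=cv2.resize(t[185:230,174:219],(590,590),interpolation=cv2.INTER_CUBIC);cv2.imwrite("pics/slot.png",b)
for n,uv in(("top",(196,205)),):print(onz(n,*uv,.1))
E
```

```text
disc 0.066 [ 0.47210932 -0.23113014] 0.03853015874745612 0.0007735107249522155 88
disc 0.07 [ 0.47153498 -0.23061856] 0.03835492928914303 0.0007699929126789545 88
[0.52262081 0.02407223 0.1       ]
```

View pics/bar.png

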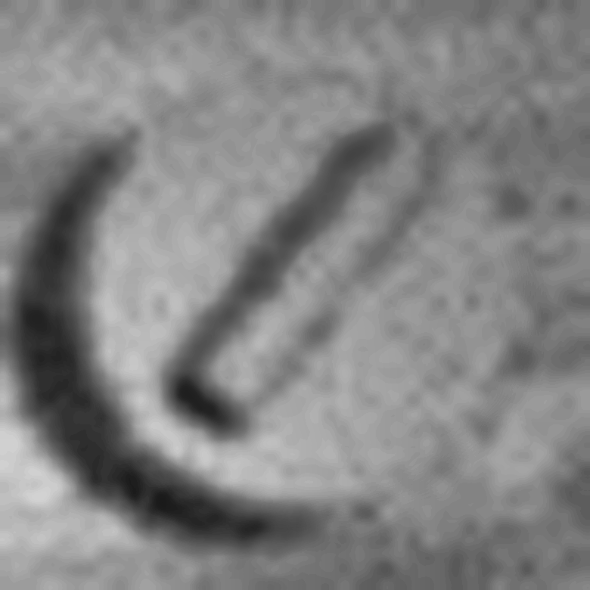

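View pics/slot.png

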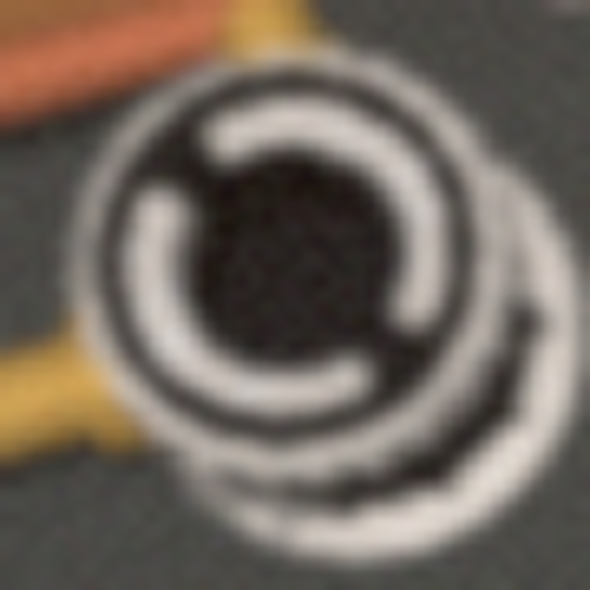

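```bash
cat >> h.py <<'E'
def circ(P):
    A=np.c_[2*P[:,:2],np.ones(len(P))];x=np.linalg.lstsq(A,(P[:,:2]**2).sum(1),rcond=None)[0]
    r=np.sqrt(x[2]+x[0]**2+x[1]**2);res=np.hypot(*(P[:,:2]-x[:2]).T)-r
    return x[:2],r,res.std()
E
python3 - <<'E'
from h import *
t=cv2.imread("pics/top0.png");g=cv2.cvtColor(t,cv2.COLOR_BGR2GRAY)
S=8
G=cv2.resize(g[185:230,174:219],None,fx=S,fy=S,interpolation=cv2.INTER_CUBIC)
m=(G>120).astype(np.uint8)
n,l,st,ce=cv2.connectedComponentsWithStats(m)
def px(p):return (p[0]+.5)/S-.5+174,(p[1]+.5)/S-.5+185
c0=onz("top",174+288/13.11,185+253/13.11,.1)
print("c0",c0)
ids=[i for i in range(1,n) if st[i,4]>300]
for i in ids:print(i,st[i],ce[i])
# polar sampling at z=.1: white inner flange
c=c0[:2].copy()
for it in range(4):
  inn=[];out=[]
  for a in np.arange(0,360,2):
    d=np.array([np.cos(np.radians(a)),np.sin(np.radians(a))])
    rs=np.arange(.012,.036,.0003)
    v=[]
    for r in rs:
      u=proj("top",[*(c+d*r),.1]);v.append(cv2.getRectSubPix(g.astype(np.float32),(1,1),(float(u[0]),float(u[1])))[0,0])
    v=np.array(v);on=np.where(v>120)[0]
    on=on[rs[on]<.031]
    if len(on):
      inn.append([*(c+d*rs[on[0]]),a,v.max()]);out.append([*(c+d*rs[on[-1]])])
  I=np.array(inn);ci,r,sd=circ(I);co,r2,sd2=circ(np.array(out));print(ci,r,sd,co,r2,sd2);c=ci
aa=np.arange(0,360,2)
prof=[]
for a in aa:
  d=np.array([np.cos(np.radians(a)),np.sin(np.radians(a))]);u=proj("top",[*(c+d*.0265),.1]);prof.append(cv2.getRectSubPix(g.astype(np.float32),(1,1),(float(u[0]),float(u[1])))[0,0])
prof=np.array(prof);print("dark angles",[(a,int(p)) for a,p in zip(aa,prof) if p<150])
def bp(x,y):return ((x)/14.05+280-.5+.0,(y)/14.05+200-.5)
for q in [(215,375),(250,405),(400,130),(440,150)]:print(q,onz("top",*bp(*q),.098))
for q in [(168,380),(240,430)]:print(q,"base",onz("top",*bp(*q),.07))
# metal outer collar & side check
print(proj("side",[.4715,-.2306,.098]),proj("side",[*c,.1]),proj("top",[*c,.1]))
# unit plate direction via hull corners
E
```

```text
c0 [0.52437043 0.02409487 0.1       ]
1 [    0     0   360   344 35013] [194.69245709 189.24959301]
2 [ 127   59  147  139 6266] [217.97861475 108.83338653]
3 [  76  116  149  137 6347] [128.48448086 200.28674965]Traceback (most recent call last):
  File "<stdin>", line 21, in <module>
  File "h.py", line 9, in proj
    c=camera_model(name);K=np.array(c["intrinsics"]);T=np.array(c["world_to_cam"])
ValueError: time passes only in moves, steps and waits
```

```bash
sed -i 's/camera_model(name);/CM(name);/' h.py; sed -i '2a import functools\nCM=functools.lru_cache(None)(camera_model)' h.py
cat > m1.py <<'E'
from h import *
t=cv2.imread("pics/top0.png");g=cv2.cvtColor(t,cv2.COLOR_BGR2GRAY).astype(np.float32)
c=np.array([.5244,.0241])
def samp(p):
  u=proj("top",p);return cv2.getRectSubPix(g,(1,1),(float(u[0]),float(u[1])))[0,0]
for it in range(4):
  inn=[];out=[]
  for a in np.arange(0,360,2):
    d=np.array([np.cos(np.radians(a)),np.sin(np.radians(a))])
    rs=np.arange(.012,.036,.0003)
    v=np.array([samp([*(c+d*r),.1]) for r in rs]);on=np.where(v>120)[0]
    on=on[rs[on]<.031]
    if len(on): inn.append(c+d*rs[on[0]]);out.append(c+d*rs[on[-1]])
  ci,r,sd=circ(np.array(inn));co,r2,sd2=circ(np.array(out));print(ci,r,sd,co,r2,sd2);c=ci
aa=np.arange(0,360,2)
prof=np.array([samp([c[0]+.0262*np.cos(np.radians(a)),c[1]+.0262*np.sin(np.radians(a)),.1]) for a in aa])
print("dark",[(int(a),int(p)) for a,p in zip(aa,prof) if p<150])
def bp(x,y):return (x/14.05+280-.5,y/14.05+200-.5)
for q in [(215,375),(250,405),(400,130),(440,150)]:print(q,onz("top",*bp(*q),.098))
print(proj("side",[.4715,-.2306,.098]),proj("side",[*c,.1]),proj("top",[*c,.1]))
E
python3 m1.py
```

```text
[0.5245709  0.02474145] 0.02162135945572485 0.00042670965368021103 [0.52521554 0.02517682] 0.02992810472332133 0.0005103195115781693
[0.52457008 0.02473401] 0.02165477234357354 0.0005132840153518152 [0.52522125 0.02540757] 0.03000200505164482 0.0006602100181788232
[0.52457202 0.02473073] 0.021652765492891714 0.0005106741205930052 [0.52522072 0.02540121] 0.030005926825676918 0.0006605991352830213
[0.52457168 0.02472824] 0.02165263665974608 0.0005049124203386251 [0.52522272 0.02540175] 0.030004030720342387 0.0006602901425526396
dark [(30, 142), (32, 122), (34, 100), (36, 76), (38, 58), (40, 47), (42, 38), (44, 33), (46, 36), (48, 39), (50, 45), (52, 60), (54, 77), (56, 97), (58, 118), (60, 139), (208, 142), (210, 126), (212, 104), (214, 83), (216, 68), (218, 56), (220, 47), (222, 43), (224, 40), (226, 39), (228, 44), (230, 53), (232, 65), (234, 82), (236, 103), (238, 125), (240, 139)]
(215, 375) [ 0.45447899 -0.21169796  0.098     ]
(250, 405) [ 0.44890963 -0.21721744  0.098     ]
(400, 130) [ 0.49485824 -0.24755246  0.098     ]
(440, 150) [ 0.49087078 -0.2541221   0.098     ]
[286.09179255 164.80110292] [259.30206282 220.16939425] [195.70562124 204.23509959]
```

```bash
cat >> h.py <<'E'
from scipy.spatial.transform import Rotation as Ro
def go(p,yaw):
    s=read_state();R=Ro.from_euler("xyz",s["tool_rot"],degrees=True);T=Ro.from_euler("xyz",[180,0,yaw],degrees=True)
    d=R.inv().apply(np.array(p)-s["position"]);w=(R.inv()*T).as_rotvec()
    print("shift",d.round(4),"rot",w.round(4),"t",s["t"]);return d,w
def st():
    s=read_state();print("t",round(s["t"],2),"pos",s["position"].round(4),"rot",s["tool_rot"].round(2),"F",s["wrist_force"].round(2),"M",s["torque"].round(3),"w",round(s["gripper_width"],4))
E
python3 - <<'E'
from h import *
go([.4718,-.2311,.2],-41.4)
s=cv2.imread("pics/side0.png");h=cv2.cvtColor(s,cv2.COLOR_BGR2HSV)
# disc in side: extents on rows
m=(h[...,1]<70)&(h[...,2]>60)&(h[...,2]<190);m[:155]=0;m[215:]=0;m[:,:260]=0;m[:,315:]=0
ys,xs=np.where(m);print(xs.min(),xs.max(),ys.min(),ys.max())
for v in range(160,202,2):
  x=np.where(m[v])[0]
  if len(x):print(v,x.min(),x.max(),end=" | ")
print(proj("side",[.4718,-.2311,.066]),proj("side",[.4718,-.2311,0]))
E
```

```text
shift [ 3.737e-01 -2.056e-01 -2.000e-04] rot [-1.1000e-03  4.0000e-04  1.0463e+00] t 0.1
260 314 155 214
162 278 281 | 164 278 285 | 166 278 289 | 168 278 293 | 170 274 296 | 172 272 299 | 174 271 300 | 176 271 301 | 178 272 300 | 180 275 299 | 182 279 295 | 184 280 292 | 186 279 292 | 188 279 291 | 190 279 291 | 192 279 291 | 194 278 291 | 196 279 291 | 198 280 290 | [285.38402934 175.19031989] [284.2063834  195.86904929]
```

Emit:
play_rows(targets=[[0.037,-0.0205,0,0,0,0.1046,50],[0.074,-0.041,0,0,0,0.2092,50],[0.112,-0.062,0,0,0,0.3138,50],[0.149,-0.082,0,0,0,0.4184,50],[0.187,-0.103,0,0,0,0.523,50]], grip_force=30)

```text
t: 0.6
position: [0.3282, -0.3865, 0.1999]
tool_rot: [-180.0, 0.0, -11.7]
wrist_force: [0.3, -0.2, -0.1]
gripper_width: 0.0426
```

```bash
python3 -c "
from h import *
st();go([.4718,-.2311,.2],-41.4)"
```

```text
t 0.6 pos [ 0.3282 -0.3865  0.1999] rot [-1.7998e+02  1.0000e-02 -1.1680e+01] F [ 0.31 -0.19 -0.09] M [-0.041 -0.023 -0.029] w 0.0426
shift [ 1.092e-01 -1.812e-01 -1.000e-04] rot [-3.000e-04  3.000e-04  5.187e-01] t 0.6
```

Emit:
play_rows(targets=[[0.022,-0.036,0,0,0,0.104,50],[0.044,-0.072,0,0,0,0.208,50],[0.066,-0.108,0,0,0,0.311,50],[0.088,-0.144,0,0,0,0.415,50],[0.109,-0.181,0,0,0,0.519,50]])

```text
t: 1.1
position: [0.471, -0.2306, 0.1999]
tool_rot: [180.0, 0.0, -41.4]
wrist_force: [0.8, -0.3, -0.2]
gripper_width: 0.0429
```

Emit:
play_rows(targets=[[0,0,0.01,0,0,0,50],[0,0,0.03,0,0,0,50],[0,0,0.05,0,0,0,50],[0,0,0.06,0,0,0,50],[0,0,0.06,0,0,0,50]])

```text
t: 1.6
position: [0.4694, -0.2319, 0.1388]
tool_rot: [180.0, 0.1, -41.1]
wrist_force: [-0.0, -0.1, 0.7]
gripper_width: 0.0427
```

```bash
python3 -c "
from h import *
st();go([.4718,-.2311,.073],-41.4)
t=get_image('top');s=get_image('side')
a=cv2.resize(t[170:270,250:370],(480,400),interpolation=cv2.INTER_CUBIC)
b=cv2.resize(s[110:215,250:340],(320,400),interpolation=cv2.INTER_CUBIC)
cv2.imwrite('pics/g1.png',np.hstack([a,b]))"
```

```text
t 1.6 pos [ 0.4694 -0.2319  0.1388] rot [ 1.7999e+02  1.4000e-01 -4.1150e+01] F [-0.01 -0.13  0.72] M [-0.005  0.019 -0.037] w 0.0427
shift [ 0.0014 -0.0022  0.0658] rot [0.0003 0.0025 0.0044] t 1.6
```

View pics/g1.png

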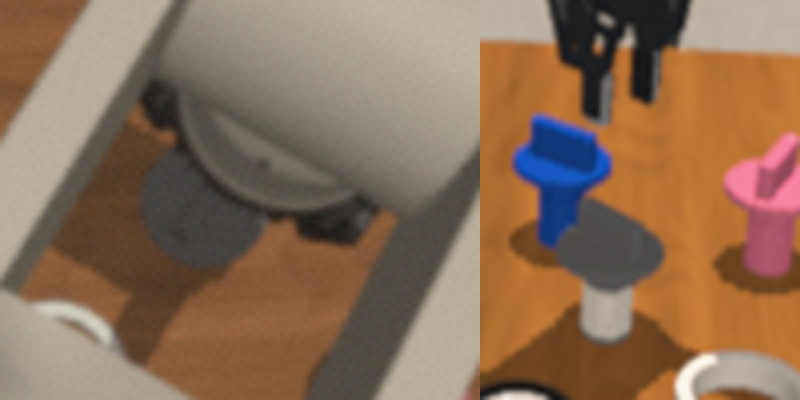

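```bash
python3 -c "
from h import *
p=np.array([.4694,-.2319,.1388]);d=np.array([np.sin(np.radians(-41.1)),-np.cos(np.radians(-41.1)),0])
for k in(-.0214,0,.0214):
  print(k,proj('side',p+k*d),proj('side',p+k*d+[0,0,.006]))
print(proj('side',[.4718,-.2311,.098]))
s=get_image('side');cv2.imwrite('pics/g2.png',cv2.resize(s[110:190,250:330],(640,640),interpolation=cv2.INTER_CUBIC))"
```

```text
-0.0214 [282.1053252  153.38869641] [282.2115419 151.2930971]
0 [287.70277525 150.77152384] [287.82385874 148.69216301]
0.0214 [293.17511397 148.21284897] [293.31037582 146.1495287 ]
[285.98121044 164.70419167]
```

View pics/g2.png

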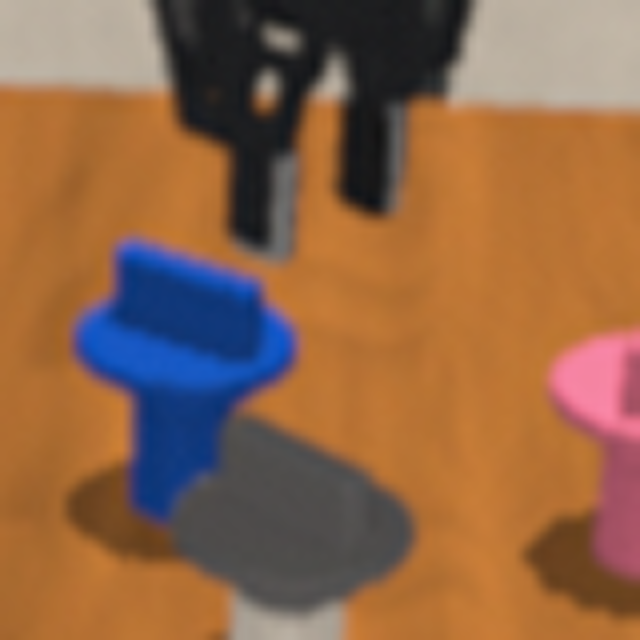

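```bash
python3 -c "
from h import *
st()
for z in(.14,.17,.2,.25): print(z,onz('top',312.5,209.5,z))
p=[.4694,-.2319]
for z in(.139,.158,.18,.2,.25): print(z,proj('top',p+[z]),proj('side',p+[z]))
print(proj('top',[.4718,-.2311,.098]))
s=get_image('side');t=get_image('top');cv2.imwrite('pics/f1.png',s);cv2.imwrite('pics/f2.png',t)
for z in (.1388,.15,.16,.17): print(z,onz('side',282.8,141.3,z),onz('side',296,135.9,z))
"
```

```text
t 1.75 pos [ 0.4703 -0.2325  0.141 ] rot [-1.7999e+02 -6.0000e-02 -4.1160e+01] F [ 0.03 -0.22  0.87] M [-0.003 -0.008 -0.034] w 0.0431
0.14 [ 0.48499665 -0.25145332  0.14      ]
0.17 [ 0.4798134  -0.24650709  0.17      ]
0.2 [ 0.47463016 -0.24156087  0.2       ]
0.25 [ 0.46599141 -0.23331716  0.25      ]
0.139 [304.67991023 216.78793942] [287.7068002  150.70240365]
0.158 [305.734395   215.43457283] [288.09270534 144.07527321]
0.18 [307.01847004 213.78654121] [288.54845957 136.2486277 ]
0.2 [308.24920089 212.20697359] [288.97133436 128.98661931]
0.25 [311.62374137 207.87595767] [290.0658098  110.19124504]
[302.13781907 218.55251625]
0.1388 [ 0.48338359 -0.2865658   0.1388    ] [ 0.44783614 -0.32434661  0.1388    ]
0.15 [ 0.48334379 -0.26334875  0.15      ] [ 0.44857086 -0.30030638  0.15      ]
0.16 [ 0.48330826 -0.24261924  0.16      ] [ 0.44922687 -0.27884188  0.16      ]
0.17 [ 0.48327272 -0.22188973  0.17      ] [ 0.44988287 -0.25737739  0.17      ]
```

View pics/f1.png

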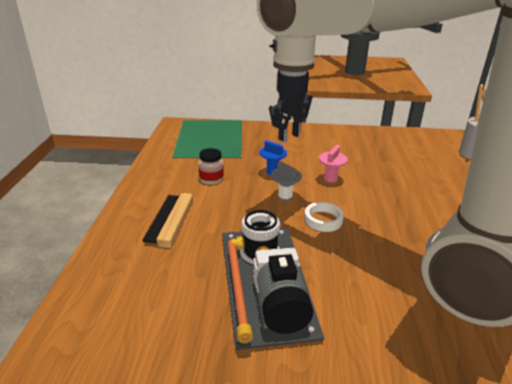

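View pics/f2.png

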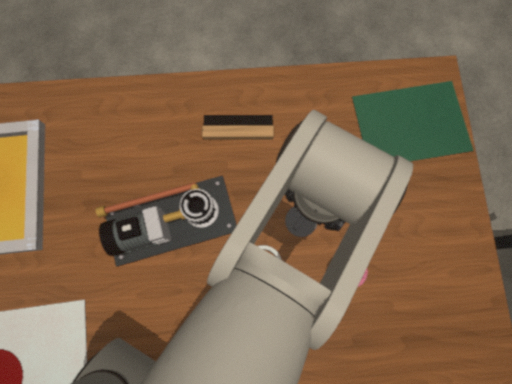

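Emit:
play_rows(targets=[[0.001,-0.001,0.01,0,0,0,50],[0.001,-0.001,0.025,0,0,0,50],[0.001,-0.001,0.035,0,0,0,50],[0.001,-0.001,0.035,0,0,0,50],[0.001,-0.001,0.035,0,0,0,50]])

```text
t: 2.35
position: [0.4715, -0.232, 0.1052]
tool_rot: [-180.0, 0.0, -41.1]
wrist_force: [0.1, -0.3, -0.1]
gripper_width: 0.0429
```

```bash
python3 -c "
from h import *
st()
s=get_image('side');cv2.imwrite('pics/g3.png',cv2.resize(s[110:190,250:330],(640,640),interpolation=cv2.INTER_CUBIC));st()"
```

```text
t 2.35 pos [ 0.4715 -0.232   0.1052] rot [-1.800e+02  2.000e-02 -4.115e+01] F [ 0.1  -0.27 -0.09] M [-0.016 -0.033 -0.025] w 0.0429
t 2.4 pos [ 0.4717 -0.2321  0.1055] rot [-1.7999e+02 -2.0000e-02 -4.1150e+01] F [-0.46 -0.35  0.3 ] M [ 0.012  0.001 -0.079] w 0.0426
```

View pics/g3.png

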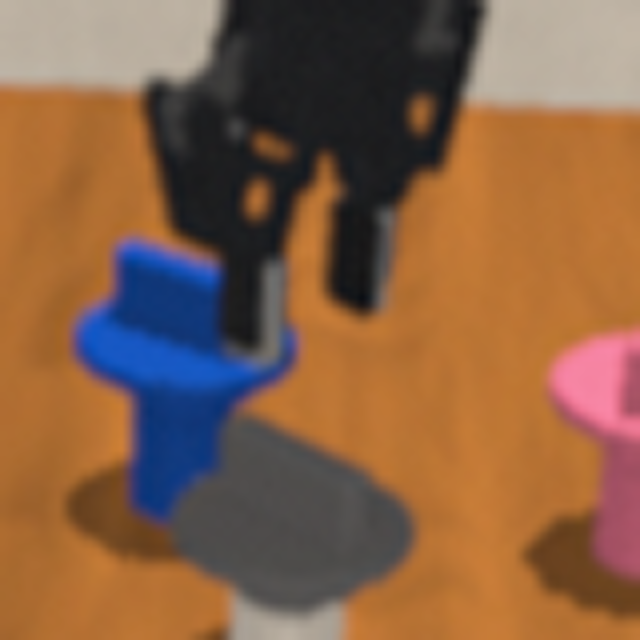

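Emit:
play_rows(targets=[[0,-0.001,0.01,0,0,0,50],[0,-0.001,0.02,0,0,0,50],[0,-0.001,0.028,0,0,0,50],[0,-0.001,0.03,0,0,0,50],[0,-0.001,0.03,0,0,0,50]])

```text
t: 2.9
position: [0.472, -0.2311, 0.0746]
tool_rot: [180.0, 0.1, -41.2]
wrist_force: [-0.5, -0.7, 0.0]
gripper_width: 0.0429
```

```bash
python3 -c "
from h import *
st()
s=get_image('side');cv2.imwrite('pics/g4.png',cv2.resize(s[110:190,250:330],(640,640),interpolation=cv2.INTER_CUBIC));st()"
```

```text
t 2.9 pos [ 0.472  -0.2311  0.0746] rot [ 1.800e+02  5.000e-02 -4.115e+01] F [-0.49 -0.7   0.01] M [-0.018 -0.045 -0.032] w 0.0429
t 2.95 pos [ 0.4722 -0.2312  0.075 ] rot [-1.800e+02  2.000e-02 -4.115e+01] F [ 0.32 -0.29  0.62] M [ 0.024 -0.01  -0.034] w 0.0427
```

View pics/g4.png

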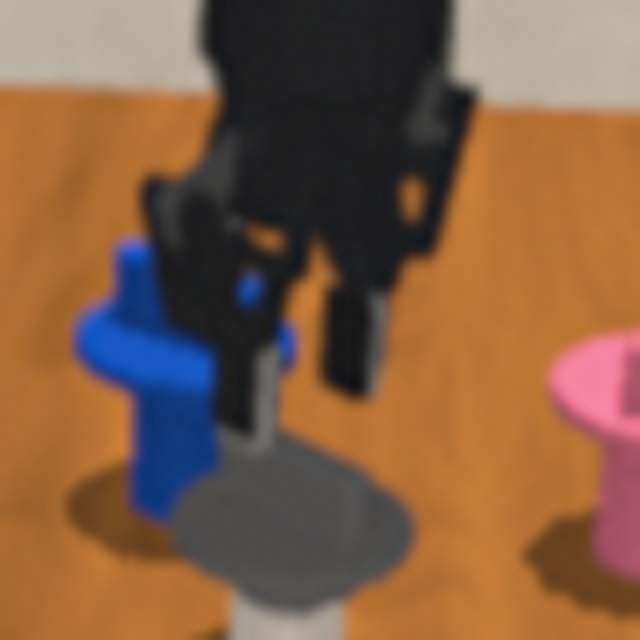

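Emit:
play_rows(targets=[[0,0,0,0,0,0,30],[0,0,0,0,0,0,25],[0,0,0,0,0,0,22],[0,0,0,0,0,0,20],[0,0,0,0,0,0,20]], grip_force=20)

```text
t: 3.45
position: [0.4722, -0.2313, 0.0752]
tool_rot: [-180.0, -0.0, -41.2]
wrist_force: [-0.4, 0.4, -0.1]
gripper_width: 0.0171
```

```bash
python3 -c "
from h import *
st()
s=get_image('side');cv2.imwrite('pics/g5.png',cv2.resize(s[110:190,250:330],(640,640),interpolation=cv2.INTER_CUBIC));st()"
```

```text
t 3.45 pos [ 0.4722 -0.2313  0.0752] rot [-179.99   -0.    -41.15] F [-0.42  0.39 -0.1 ] M [ 0.021  0.028 -0.019] w 0.0171
t 3.5 pos [ 0.4722 -0.2313  0.0751] rot [-180.      0.    -41.15] F [0.08 0.12 0.29] M [ 0.052 -0.011 -0.064] w 0.0168
```

View pics/g5.png

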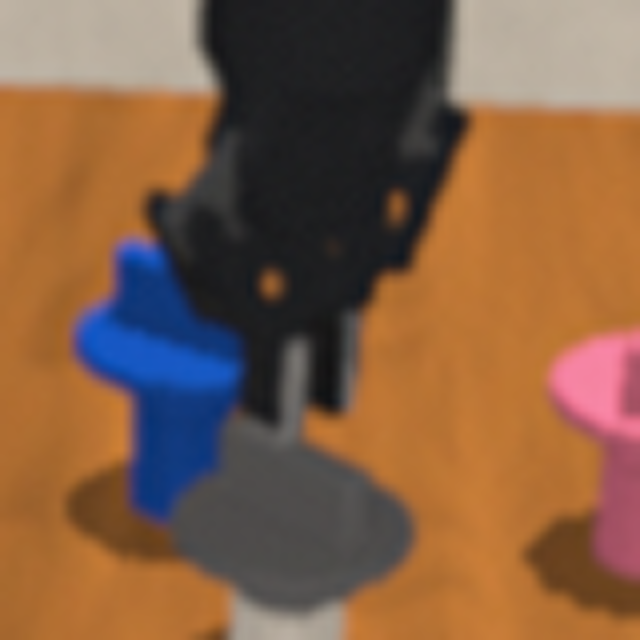

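Emit:
play_rows(targets=[[0,0,0,0,0,0,12],[0,0,0,0,0,0,10],[0,0,0,0,0,0,10]])

```text
t: 3.8
position: [0.4721, -0.2313, 0.0751]
tool_rot: [-180.0, 0.0, -41.2]
wrist_force: [-0.3, -0.1, 0.4]
gripper_width: 0.0088
```

```bash
python3 -c "
from h import *
st()"
```

```text
t 3.8 pos [ 0.4721 -0.2313  0.0751] rot [-1.800e+02  1.000e-02 -4.115e+01] F [-0.32 -0.15  0.41] M [0.011 0.054 0.006] w 0.0088
```

```bash
cat >> h.py <<'E'
def tri(a,b):
    o1,d1=ray("side",*a);o2,d2=ray("top",*b)
    A=np.c_[d1,-d2];x=np.linalg.lstsq(A,o2-o1,rcond=None)[0]
    p,q=o1+x[0]*d1,o2+x[1]*d2;return (p+q)/2,np.linalg.norm(p-q)
E
python3 -c "
from h import *
print(tri((273,125.6),(290,195)),tri((305,121.9),(335,224)))
print('cap bar',tri((287.4,166.5),(302.2,218.5)),'disc',tri((286,176.5),(300.5,220.5)))
s=get_image('side');t=get_image('top')
cv2.imwrite('pics/g6.png',np.hstack([cv2.resize(s[110:190,250:330],(400,400),interpolation=cv2.INTER_CUBIC),cv2.resize(t[170:250,270:350],(400,400),interpolation=cv2.INTER_CUBIC)]))"
```

```text
(array([ 0.50668683, -0.19399766,  0.2235128 ]), np.float64(0.004222159444682861)) (array([ 0.43415832, -0.28535626,  0.19925236]), np.float64(0.012201574726177293))
cap bar (array([ 0.47019433, -0.23161934,  0.09304776]), np.float64(0.0048926118493339355)) disc (array([ 0.47118812, -0.23109633,  0.06231046]), np.float64(0.0025043711729964085))
```

View pics/g6.png

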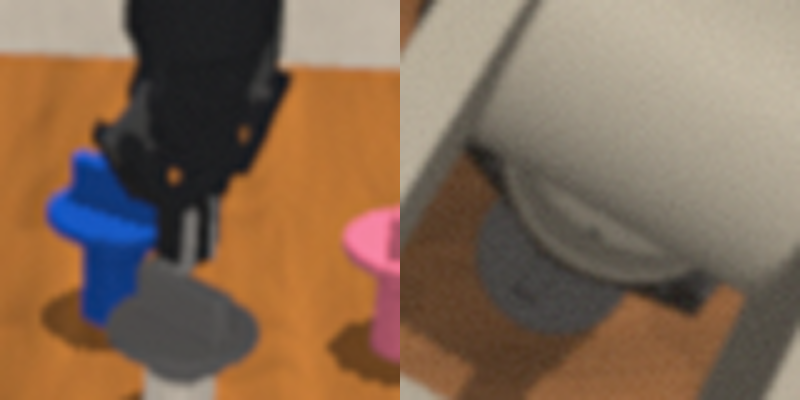

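Emit:
play_rows(targets=[[0,0,0,0,0,0,30],[0,0,0,0,0,0,50],[0,0,0,0,0,0,50],[0,0,0,0,0,0,50]])

```text
t: 4.3
position: [0.4722, -0.2312, 0.0751]
tool_rot: [-180.0, 0.0, -41.2]
wrist_force: [-1.1, 0.3, -0.3]
gripper_width: 0.0427
```

Emit:
play_rows(targets=[[0,0,0.003,0,0,0,50],[0,0,0.006,0,0,0,50],[0,0,0.009,0,0,0,50],[0,0,0.012,0,0,0,50],[0,0,0.012,0,0,0,50]])

```text
t: 4.8
position: [0.4719, -0.2311, 0.0625]
tool_rot: [180.0, 0.1, -41.2]
wrist_force: [0.6, 0.6, 0.3]
gripper_width: 0.0429
```

```bash
python3 -c "
from h import *
st()
s=get_image('side');cv2.imwrite('pics/g7.png',cv2.resize(s[110:190,250:330],(640,640),interpolation=cv2.INTER_CUBIC));st()"
```

```text
t 4.8 pos [ 0.4719 -0.2311  0.0625] rot [ 1.800e+02  5.000e-02 -4.115e+01] F [0.62 0.6  0.35] M [ 0.038 -0.059  0.01 ] w 0.0429
t 4.85 pos [ 0.472  -0.2311  0.0628] rot [-1.800e+02  3.000e-02 -4.115e+01] F [0.06 0.59 0.11] M [ 0.055 -0.02  -0.009] w 0.0428
```

View pics/g7.png

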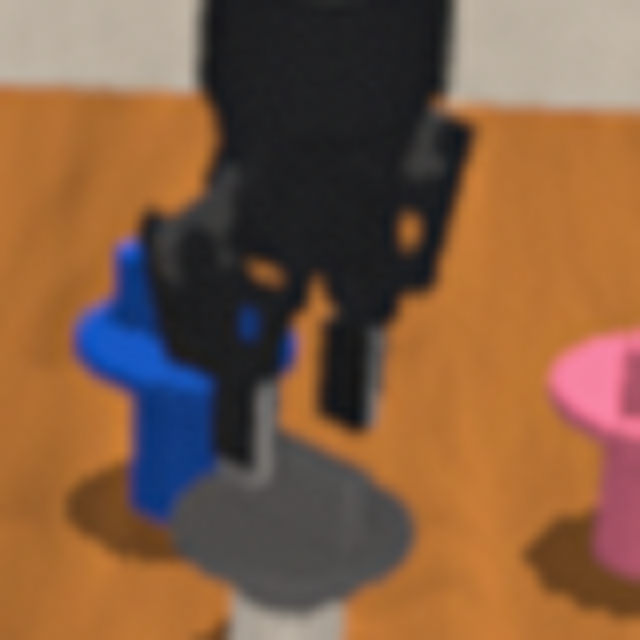

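Emit:
play_rows(targets=[[0,0,0.004,0,0,0,50],[0,0,0.008,0,0,0,50],[0,0,0.012,0,0,0,50],[0,0,0.015,0,0,0,50],[0,0,0.015,0,0,0,50]])

```text
t: 5.35
position: [0.472, -0.2311, 0.0476]
tool_rot: [180.0, 0.0, -41.2]
wrist_force: [-0.4, 0.5, 0.3]
gripper_width: 0.0425
```

```bash
python3 -c "
from h import *
st()
s=get_image('side');cv2.imwrite('pics/g8.png',cv2.resize(s[110:190,250:330],(640,640),interpolation=cv2.INTER_CUBIC));st()"
```

```text
t 5.35 pos [ 0.472  -0.2311  0.0476] rot [ 1.800e+02  5.000e-02 -4.115e+01] F [-0.41  0.45  0.27] M [ 0.02  -0.047  0.012] w 0.0425
t 5.4 pos [ 0.4721 -0.2312  0.0479] rot [-1.800e+02  3.000e-02 -4.115e+01] F [ 0.16 -0.12  0.22] M [-0.021 -0.034 -0.018] w 0.0427
```

View pics/g8.png

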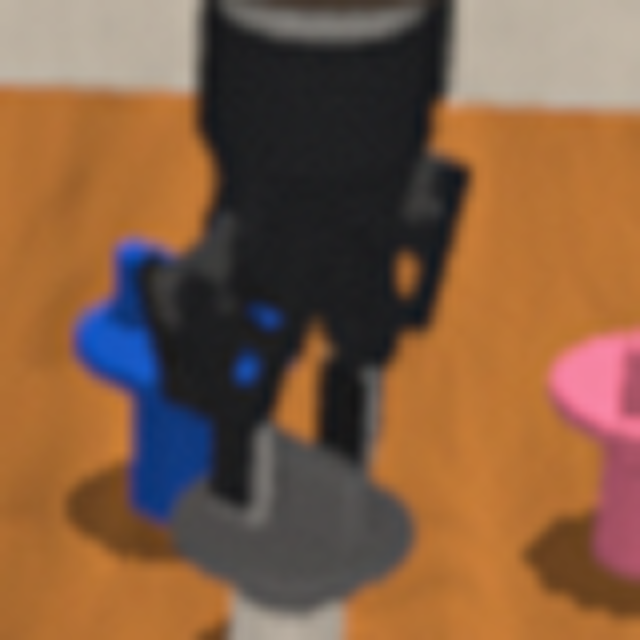

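Emit:
play_rows(targets=[[0,0,0,0,0,0,30],[0,0,0,0,0,0,20],[0,0,0,0,0,0,10],[0,0,0,0,0,0,5],[0,0,0,0,0,0,5]], grip_force=40)

```text
t: 5.9
position: [0.4724, -0.2314, 0.0484]
tool_rot: [-180.0, -0.0, -41.1]
wrist_force: [0.6, 0.1, 4.7]
gripper_width: 0.013
```

```bash
python3 -c "
from h import *
st()
s=get_image('side');cv2.imwrite('pics/g9.png',cv2.resize(s[110:190,250:330],(640,640),interpolation=cv2.INTER_CUBIC));st()"
```

```text
t 5.9 pos [ 0.4724 -0.2314  0.0484] rot [-1.7999e+02 -3.0000e-02 -4.1150e+01] F [0.6  0.05 4.73] M [ 0.003 -0.035 -0.047] w 0.013
t 5.95 pos [ 0.4723 -0.2313  0.0484] rot [-1.7999e+02 -3.0000e-02 -4.1150e+01] F [0.51 0.24 4.96] M [0.039 0.04  0.072] w 0.0133
```

View pics/g9.png

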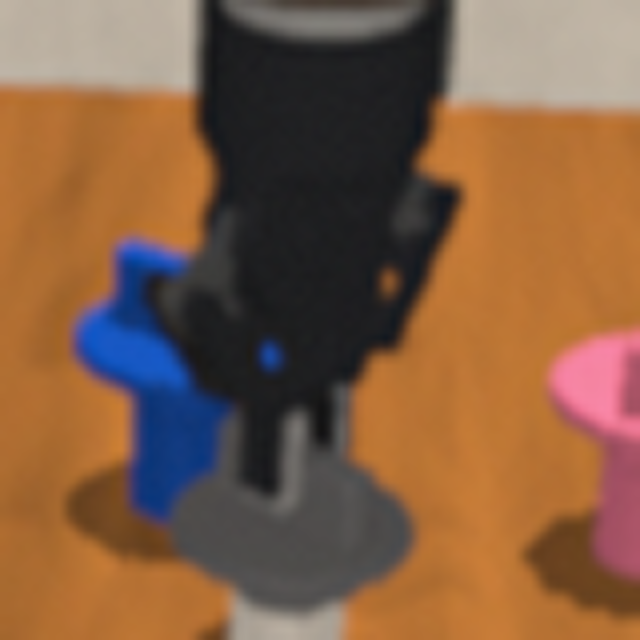

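Emit:
play_rows(targets=[[0,0,-0.01,0,0,0,5],[0,0,-0.04,0,0,0,5],[0,0,-0.08,0,0,0,5],[0,0,-0.12,0,0,0,5],[0,0,-0.14,0,0,0,5]])

```text
t: 6.45
position: [0.4726, -0.2315, 0.1921]
tool_rot: [-180.0, -0.2, -41.1]
wrist_force: [0.8, -0.8, -2.4]
gripper_width: 0.0131
```

Emit:
play_rows(targets=[[0,0,0,0,0,0,5],[0,0,0,0,0,0,5]])

```text
t: 6.65
position: [0.472, -0.2311, 0.1878]
tool_rot: [-180.0, 0.0, -41.1]
wrist_force: [-0.4, 0.4, -1.8]
gripper_width: 0.0125
```

```bash
python3 -c "
from h import *
st();go([.4,-.1,.188],0);go([.5252,.0252,.188],44.9)
s=get_image('side');cv2.imwrite('pics/l1.png',cv2.resize(s[60:180,230:350],(600,600),interpolation=cv2.INTER_CUBIC));st()"
```

```text
t 6.65 pos [ 0.472  -0.2311  0.1878] rot [-1.800e+02  2.000e-02 -4.115e+01] F [-0.44  0.37 -1.77] M [ 0.003  0.003 -0.046] w 0.0125
shift [-1.404e-01 -5.140e-02 -1.000e-04] rot [-1.000e-04  3.000e-04 -7.181e-01] t 6.65
shift [-1.285e-01 -2.280e-01 -1.000e-04] rot [-3.0000e-04  2.0000e-04 -1.5018e+00] t 6.65
t 6.7 pos [ 0.4717 -0.231   0.1871] rot [ 1.7999e+02  9.0000e-02 -4.1150e+01] F [ 0.45  0.11 -2.1 ] M [-0.011 -0.012 -0.007] w 0.0129
```

View pics/l1.png

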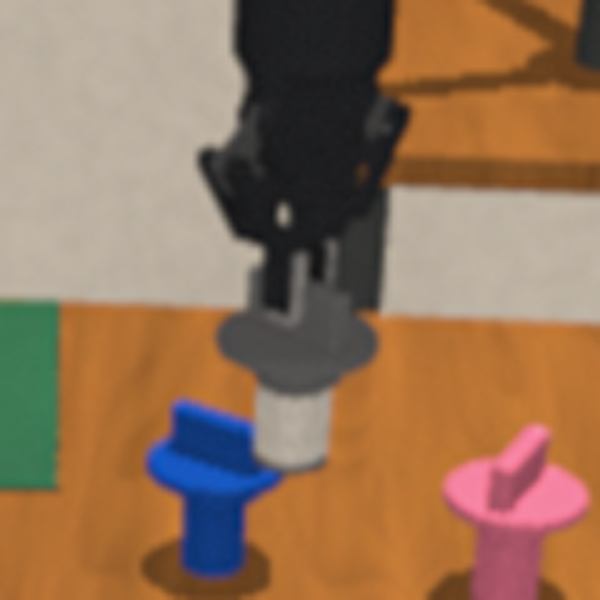

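Emit:
play_rows(targets=[[-0.006,-0.01,0,0,0,-0.08,5],[-0.014,-0.025,0,0,0,-0.18,5],[-0.024,-0.042,0,0,0,-0.29,5],[-0.033,-0.059,0,0,0,-0.4,5],[-0.043,-0.076,0,0,0,-0.5,5]])

```text
t: 7.2
position: [0.4893, -0.1448, 0.1865]
tool_rot: [-180.0, 0.1, -12.3]
wrist_force: [0.3, 0.3, -1.3]
gripper_width: 0.0131
```

```bash
python3 -c "
from h import *
st();go([.5252,.0252,.188],44.9)"
```

```text
t 7.2 pos [ 0.4893 -0.1448  0.1865] rot [-1.7996e+02  1.5000e-01 -1.2260e+01] F [ 0.3   0.27 -1.29] M [-0.053 -0.05   0.005] w 0.0131
shift [-0.001  -0.1737 -0.0013] rot [-0.0019  0.002  -0.9976] t 7.2
```

Emit:
play_rows(targets=[[0,-0.018,0,0,0,-0.1,5],[0,-0.036,0,0,0,-0.2,5],[-0.001,-0.054,0,0,0,-0.31,5],[-0.001,-0.072,0,0,0,-0.41,5],[-0.001,-0.09,0,0,0,-0.52,5]])

```text
t: 7.7
position: [0.5078, -0.0567, 0.1866]
tool_rot: [-179.9, 0.1, 17.5]
wrist_force: [-0.4, 0.8, -0.7]
gripper_width: 0.0134
```

```bash
python3 -c "
from h import *
st();go([.5252,.0252,.188],44.9)"
```

```text
t 7.7 pos [ 0.5078 -0.0567  0.1866] rot [-1.7992e+02  1.2000e-01  1.7530e+01] F [-0.41  0.79 -0.74] M [-0.008 -0.049  0.013] w 0.0134
shift [ 0.0413 -0.0729 -0.0014] rot [-0.0019  0.0017 -0.4777] t 7.7
```

Emit:
play_rows(targets=[[0.011,-0.018,0,0,0,-0.11,5],[0.022,-0.037,0,0,0,-0.23,5],[0.034,-0.057,0,0,0,-0.36,5],[0.04,-0.068,0,0,0,-0.44,5],[0.041,-0.07,0,0,0,-0.475,5]])

```text
t: 8.2
position: [0.5261, 0.0228, 0.1865]
tool_rot: [-179.9, 0.1, 44.8]
wrist_force: [0.4, -0.6, -0.8]
gripper_width: 0.0131
```

Emit:
play_rows(targets=[[0,0,0,0,0,0,5],[0,0,0,0,0,0,5]])

```text
t: 8.4
position: [0.5262, 0.0213, 0.1872]
tool_rot: [-179.9, 0.1, 44.4]
wrist_force: [-0.2, -1.0, -1.2]
gripper_width: 0.0131
```

```bash
python3 -c "
from h import *
st();go([.5252,.0252,.188],44.9)
s=get_image('side');t=get_image('top');cv2.imwrite('pics/p1s.png',s);cv2.imwrite('pics/p1t.png',t)
cv2.imwrite('pics/p1.png',np.hstack([cv2.resize(s[110:270,190:350],(400,400),interpolation=cv2.INTER_CUBIC),cv2.resize(t[150:250,150:250],(400,400),interpolation=cv2.INTER_CUBIC)]))"
```

```text
t 8.4 pos [0.5262 0.0213 0.1872] rot [-1.7992e+02  6.0000e-02  4.4430e+01] F [-0.19 -1.01 -1.17] M [-0.007  0.043  0.06 ] w 0.0131
shift [ 0.002  -0.0035 -0.0008] rot [-0.0013  0.0011 -0.0081] t 8.4
```

View pics/p1.png

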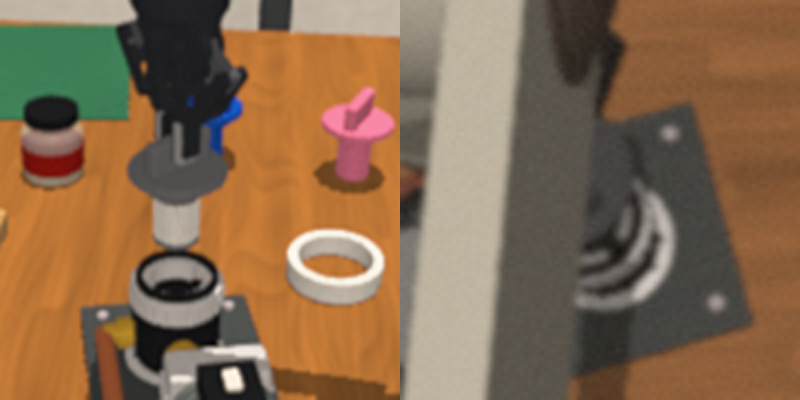

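Emit:
play_rows(targets=[[0.001,-0.002,0.01,0,0,-0.008,5],[0.0018,-0.0035,0.02,0,0,-0.008,5],[0.0018,-0.0035,0.02,0,0,-0.008,5],[0.0018,-0.0035,0.02,0,0,-0.008,5]])

```text
t: 8.9
position: [0.5252, 0.0252, 0.1677]
tool_rot: [-180.0, 0.0, 45.0]
wrist_force: [0.5, -0.8, -1.0]
gripper_width: 0.0134
```

```bash
python3 -c "
from h import *
st();go([.5249,.025,.168],44.9)
s=get_image('side');cv2.imwrite('pics/p2s.png',s)
cv2.imwrite('pics/p2.png',cv2.resize(s[150:250,210:310],(800,800),interpolation=cv2.INTER_CUBIC)[:600])
p=read_state()['position']
for h in(0,.066,.07): print(h,proj('side',[p[0],p[1],p[2]-.0484+h]))
print(proj('side',[.5249,.025,.1]),proj('side',[.5249,.025,.1065]))"
```

```text
t 8.9 pos [0.5252 0.0252 0.1677] rot [-1.7996e+02  3.0000e-02  4.4960e+01] F [ 0.48 -0.77 -0.95] M [-0.015  0.039  0.013] w 0.0134
shift [-0.0004 -0.0001 -0.0003] rot [-0.0007  0.0005  0.001 ] t 8.9
0 [259.02338786 212.73171671]
0.066 [259.56232331 186.28117004]
0.07 [259.59637297 184.61003793]
[259.14070232 220.2355403 ] [259.19178549 217.77818605]
```

View pics/p2.png

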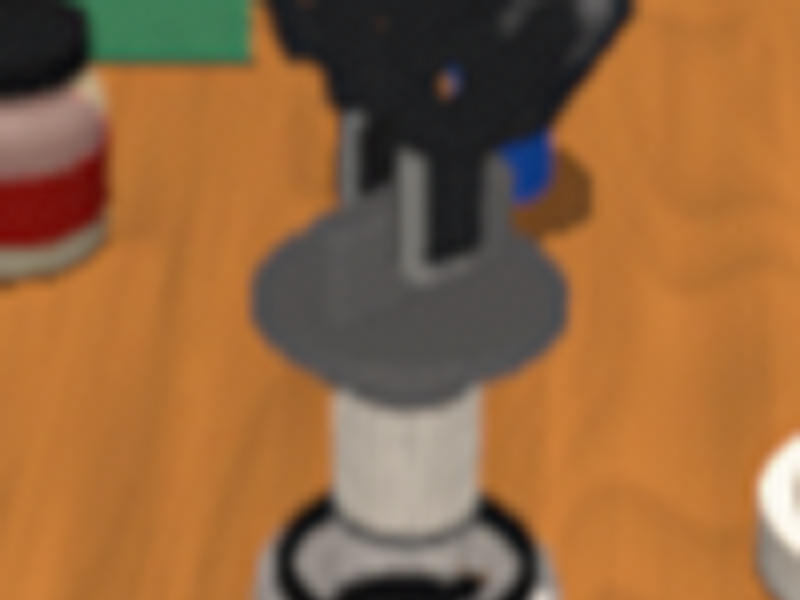

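Emit:
play_rows(targets=[[0,0,0.007,0,0,0,5],[0,0,0.014,0,0,0,5],[0,0,0.021,0,0,0,5],[0,0,0.028,0,0,0,5],[0,0,0.028,0,0,0,5]])

```text
t: 9.45
position: [0.525, 0.0252, 0.1389]
tool_rot: [-179.9, 0.1, 45.0]
wrist_force: [0.1, -0.2, -0.8]
gripper_width: 0.0128
```

Emit:
play_rows(targets=[[0,0,0.005,0,0,0,5],[0,0,0.01,0,0,0,5],[0,0,0.015,0,0,0,5],[0,0,0.02,0,0,0,5],[0,0,0.02,0,0,0,5]])

```text
t: 9.95
position: [0.5251, 0.0252, 0.1193]
tool_rot: [-179.9, 0.0, 45.0]
wrist_force: [-1.2, 0.5, -1.1]
gripper_width: 0.013
```

```bash
python3 -c "
from h import *
st();go([.5249,.025,.108],44.9)
s=get_image('side')
cv2.imwrite('pics/p3.png',cv2.resize(s[150:250,210:310],(800,800),interpolation=cv2.INTER_CUBIC)[:600])
st()"
```

```text
t 9.95 pos [0.5251 0.0252 0.1193] rot [-1.7995e+02  4.0000e-02  4.4960e+01] F [-1.19  0.46 -1.1 ] M [ 0.033 -0.043 -0.009] w 0.013
shift [-0.0003 -0.      0.0113] rot [-0.0009  0.0006  0.0011] t 9.95
t 10.0 pos [0.5253 0.0252 0.1198] rot [-1.7997e+02  2.0000e-02  4.4970e+01] F [ 0.77  0.14 -1.25] M [0.012 0.013 0.011] w 0.0131
```

View pics/p3.png

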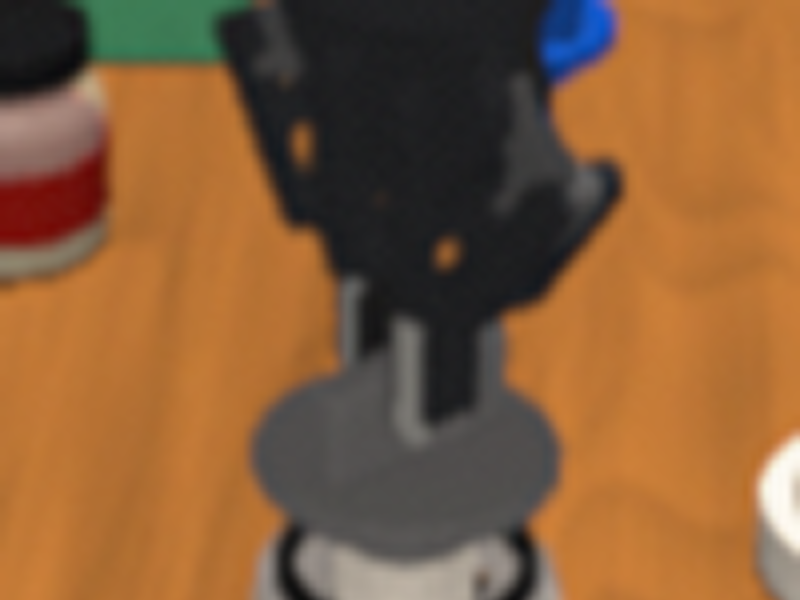

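Emit:
play_rows(targets=[[0,0,0.004,0,0,0,5],[0,0,0.008,0,0,0,5],[0,0,0.01,0,0,0,5],[0,0,0.012,0,0,0,5],[0,0,0.012,0,0,0,5]])

```text
t: 10.5
position: [0.5254, 0.0252, 0.1079]
tool_rot: [-180.0, 0.0, 45.0]
wrist_force: [-0.0, -0.3, -1.0]
gripper_width: 0.0129
```

Emit:
play_rows(targets=[[0,0,0.001,0,0,0,5],[0,0,0.002,0,0,0,5],[0,0,0.003,0,0,0,5],[0,0,0.003,0,0,0,5]])

```text
t: 10.9
position: [0.5254, 0.0252, 0.105]
tool_rot: [-180.0, 0.0, 45.0]
wrist_force: [-0.8, 0.1, -1.5]
gripper_width: 0.0131
```

```bash
python3 -c "
from h import *
st()"
```

```text
t 10.9 pos [0.5254 0.0252 0.105 ] rot [-179.99    0.     44.97] F [-0.82  0.11 -1.46] M [ 0.055 -0.017 -0.007] w 0.0131
```

Emit:
play_rows(targets=[[0,0,0.001,0,0,0,5],[0,0,0.002,0,0,0,5],[0,0,0.003,0,0,0,5],[0,0,0.003,0,0,0,5]])

```text
t: 11.3
position: [0.5254, 0.0252, 0.102]
tool_rot: [-180.0, 0.0, 45.0]
wrist_force: [-0.1, 0.3, -1.9]
gripper_width: 0.013
```

Emit:
play_rows(targets=[[0,0,0.001,0,0,0,5],[0,0,0.002,0,0,0,5],[0,0,0.003,0,0,0,5],[0,0,0.003,0,0,0,5]])

```text
t: 11.7
position: [0.5254, 0.0252, 0.099]
tool_rot: [-180.0, 0.0, 45.0]
wrist_force: [-0.2, 0.5, -2.1]
gripper_width: 0.0132
```

```bash
python3 -c "
from h import *
st()"
```

```text
t 11.7 pos [0.5254 0.0252 0.099 ] rot [-179.98    0.     44.97] F [-0.19  0.55 -2.05] M [0.179 0.059 0.039] w 0.0132
```

Emit:
play_rows(targets=[[0,0,0.0007,0,0,0,5],[0,0,0.0014,0,0,0,5],[0,0,0.002,0,0,0,5],[0,0,0.002,0,0,0,5]])

```text
t: 12.1
position: [0.5254, 0.0252, 0.097]
tool_rot: [-180.0, 0.0, 45.0]
wrist_force: [-1.5, 1.5, -0.8]
gripper_width: 0.0129
```

```bash
python3 -c "
from h import *
st()"
```

```text
t 12.1 pos [0.5254 0.0252 0.097 ] rot [-179.98    0.     44.97] F [-1.52  1.54 -0.85] M [ 0.343  0.247 -0.028] w 0.0129
```

Emit:
play_rows(targets=[[0,0,0.0005,0,0,0,5],[0,0,0.001,0,0,0,5],[0,0,0.0015,0,0,0,5],[0,0,0.0015,0,0,0,5]])

```text
t: 12.5
position: [0.5254, 0.0252, 0.0955]
tool_rot: [-180.0, -0.0, 45.0]
wrist_force: [-1.9, 2.5, -0.6]
gripper_width: 0.0127
```

```bash
python3 -c "
from h import *
st()"
```

```text
t 12.5 pos [0.5254 0.0252 0.0955] rot [-179.98   -0.     44.96] F [-1.91  2.47 -0.61] M [ 0.483  0.421 -0.021] w 0.0127
```

Emit:
play_rows(targets=[[0,-0.0003,0,0,0,0,5],[0,-0.0006,0,0,0,0,5],[0,-0.0006,0,0,0,0,5]])

```text
t: 12.8
position: [0.5251, 0.0254, 0.0956]
tool_rot: [180.0, -0.0, 45.0]
wrist_force: [0.1, -0.1, -0.8]
gripper_width: 0.013
```

```bash
python3 -c "
from h import *
st()"
```

```text
t 12.8 pos [0.5251 0.0254 0.0956] rot [179.98  -0.    44.96] F [ 0.08 -0.09 -0.75] M [ 0.049  0.035 -0.045] w 0.013
```

Emit:
play_rows(targets=[[0,0,0.0007,0,0,0,5],[0,0,0.0014,0,0,0,5],[0,0,0.002,0,0,0,5],[0,0,0.002,0,0,0,5]])

```text
t: 13.2
position: [0.525, 0.0255, 0.0935]
tool_rot: [-180.0, 0.0, 45.0]
wrist_force: [-0.4, 0.0, -2.7]
gripper_width: 0.0131
```

```bash
python3 -c "
from h import *
st()"
```

```text
t 13.2 pos [0.525  0.0255 0.0935] rot [-179.99    0.     44.97] F [-0.41  0.   -2.73] M [ 0.024 -0.01  -0.054] w 0.0131
```

Emit:
play_rows(targets=[[0,0,0.0007,0,0,0,5],[0,0,0.0014,0,0,0,5],[0,0,0.002,0,0,0,5],[0,0,0.002,0,0,0,5]])

```text
t: 13.6
position: [0.5251, 0.0256, 0.0917]
tool_rot: [180.0, -0.0, 45.0]
wrist_force: [-0.9, -0.1, 0.7]
gripper_width: 0.0131
```

```bash
python3 -c "
from h import *
st()
s=get_image('side')
cv2.imwrite('pics/p4.png',cv2.resize(s[170:270,210:310],(800,800),interpolation=cv2.INTER_CUBIC)[:600])
st()"
```

```text
t 13.6 pos [0.5251 0.0256 0.0917] rot [ 1.800e+02 -1.000e-02  4.497e+01] F [-0.87 -0.08  0.72] M [-0.005  0.067 -0.029] w 0.0131
t 13.65 pos [0.5251 0.0256 0.0917] rot [ 1.800e+02 -1.000e-02  4.497e+01] F [-0.75 -0.7   1.01] M [ 0.034  0.072 -0.04 ] w 0.0132
```

View pics/p4.png

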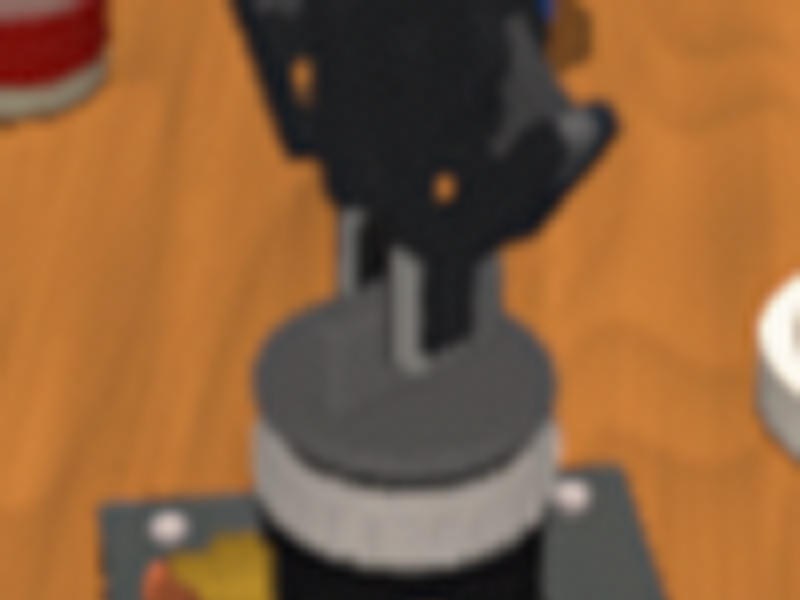

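Emit:
play_rows(targets=[[0,0,0.0006,0,0,0,5],[0,0,0.0012,0,0,0,5],[0,0,0.0018,0,0,0,5],[0,0,0.0024,0,0,0,5],[0,0,0.003,0,0,0,5]], grip_force=60)

```text
t: 14.15
position: [0.5251, 0.0255, 0.0888]
tool_rot: [180.0, -0.0, 45.0]
wrist_force: [-2.2, 0.1, 7.1]
gripper_width: 0.0123
```

Emit:
play_rows(targets=[[0,0,0,0,0,0,5],[0,0,0,0,0,0,5]])

```text
t: 14.35
position: [0.5252, 0.0256, 0.0889]
tool_rot: [180.0, -0.0, 45.0]
wrist_force: [-2.1, -0.4, 6.6]
gripper_width: 0.0124
```

```bash
python3 -c "
from h import *
st()"
```

```text
t 14.35 pos [0.5252 0.0256 0.0889] rot [ 1.7999e+02 -2.0000e-02  4.4970e+01] F [-2.13 -0.37  6.56] M [ 0.037  0.396 -0.035] w 0.0124
```

Emit:
play_rows(targets=[[-0.0002,-0.0002,0.0006,0,0,0,5],[-0.0003,-0.0003,0.0012,0,0,0,5],[-0.0003,-0.0003,0.0018,0,0,0,5],[-0.0003,-0.0003,0.0018,0,0,0,5]])

```text
t: 14.75
position: [0.5251, 0.0256, 0.0874]
tool_rot: [179.9, -0.1, 45.0]
wrist_force: [-0.7, -0.5, 10.1]
gripper_width: 0.0127
```

```bash
python3 -c "
from h import *
st()"
```

```text
t 14.75 pos [0.5251 0.0256 0.0874] rot [ 1.7995e+02 -6.0000e-02  4.4970e+01] F [-0.66 -0.49 10.15] M [ 0.009  0.139 -0.031] w 0.0127
```

Emit:
play_rows(targets=[[0,0,0,0,0,0.03,5],[0,0,0,0,0,0.06,5],[0,0,0,0,0,0.1,5],[0,0,0,0,0,0.14,5],[0,0,0,0,0,0.14,5]])

```text
t: 15.25
position: [0.5252, 0.0255, 0.0875]
tool_rot: [179.9, -0.1, 36.9]
wrist_force: [0.7, 0.3, 9.1]
gripper_width: 0.0125
```

```bash
python3 -c "
from h import *
st()"
```

```text
t 15.25 pos [0.5252 0.0255 0.0875] rot [ 1.7994e+02 -7.0000e-02  3.6860e+01] F [0.72 0.25 9.1 ] M [0.004 0.028 0.042] w 0.0125
```

Emit:
play_rows(targets=[[0,0,0.0001,0,0,0.05,5],[0,0,0.0002,0,0,0.1,5],[0,0,0.0002,0,0,0.15,5],[0,0,0.0002,0,0,0.2,5],[0,0,0.0002,0,0,0.2,5]])

```text
t: 15.75
position: [0.5253, 0.0255, 0.0873]
tool_rot: [180.0, -0.1, 25.4]
wrist_force: [-0.5, -0.6, 10.1]
gripper_width: 0.0124
```

```bash
python3 -c "
from h import *
st()"
```

```text
t 15.75 pos [0.5253 0.0255 0.0873] rot [ 1.7995e+02 -8.0000e-02  2.5380e+01] F [-0.54 -0.57 10.13] M [-0.045  0.069  0.011] w 0.0124
```

Emit:
play_rows(targets=[[0,0,0,0,0,0.05,5],[0,0,0,0,0,0.1,5],[0,0,0,0,0,0.15,5],[0,0,0,0,0,0.2,5],[0,0,0,0,0,0.2,5]])

```text
t: 16.25
position: [0.5252, 0.0255, 0.0874]
tool_rot: [180.0, -0.1, 13.9]
wrist_force: [0.4, -0.3, 9.9]
gripper_width: 0.0128
```

```bash
python3 -c "
from h import *
st()"
```

```text
t 16.25 pos [0.5252 0.0255 0.0874] rot [ 1.7997e+02 -9.0000e-02  1.3920e+01] F [ 0.39 -0.27  9.89] M [-0.056  0.064  0.03 ] w 0.0128
```

Emit:
play_rows(targets=[[0,0,0,0,0,0.03,5],[0,0,0,0,0,0.06,5],[0,0,0,0,0,0.09,5],[0,0,0,0,0,0.11,5],[0,0,0,0,0,0.11,5]])

```text
t: 16.75
position: [0.5252, 0.0255, 0.0873]
tool_rot: [180.0, -0.1, 7.7]
wrist_force: [0.7, 1.0, 9.2]
gripper_width: 0.0125
```

Emit:
play_rows(targets=[[0,0,0,0,0,0.01,5],[0,0,0,0,0,0.02,5],[0,0,0,0,0,0.02,5]])

```text
t: 17.05
position: [0.5253, 0.0255, 0.0874]
tool_rot: [180.0, -0.1, 6.6]
wrist_force: [-0.0, 0.2, 9.4]
gripper_width: 0.0125
```

```bash
python3 -c "
from h import *
st()"
```

```text
t 17.05 pos [0.5253 0.0255 0.0874] rot [ 1.7998e+02 -1.0000e-01  6.5600e+00] F [-0.04  0.23  9.4 ] M [-0.053  0.064  0.08 ] w 0.0125
```

Emit:
play_rows(targets=[[0,0,0,0,0,0.01,5],[0,0,0,0,0,0.02,5],[0,0,0,0,0,0.02,5]])

```text
t: 17.35
position: [0.5252, 0.0255, 0.0874]
tool_rot: [180.0, -0.1, 5.4]
wrist_force: [-0.6, -0.1, 8.9]
gripper_width: 0.0125
```

```bash
python3 -c "
from h import *
st()"
```

```text
t 17.35 pos [0.5252 0.0255 0.0874] rot [ 1.7998e+02 -1.0000e-01  5.4200e+00] F [-0.65 -0.07  8.86] M [-0.05   0.002  0.152] w 0.0125
```

Emit:
play_rows(targets=[[0,0,0,0,0,0.01,5],[0,0,0,0,0,0.02,5],[0,0,0,0,0,0.02,5]])

```text
t: 17.65
position: [0.5252, 0.0255, 0.0874]
tool_rot: [180.0, -0.1, 4.3]
wrist_force: [-0.3, -0.3, 9.9]
gripper_width: 0.0126
```

```bash
python3 -c "
from h import *
st()"
```

```text
t 17.65 pos [0.5252 0.0255 0.0874] rot [ 1.7999e+02 -1.0000e-01  4.2700e+00] F [-0.35 -0.28  9.88] M [-0.053  0.011  0.071] w 0.0126
```

Emit:
play_rows(targets=[[0,0,0,0,0,0.01,5],[0,0,0,0,0,0.02,5],[0,0,0,0,0,0.02,5]])

```text
t: 17.95
position: [0.5252, 0.0255, 0.0873]
tool_rot: [180.0, -0.1, 3.1]
wrist_force: [-0.6, 0.3, 9.5]
gripper_width: 0.0126
```

```bash
python3 -c "
from h import *
st()"
```

```text
t 17.95 pos [0.5252 0.0255 0.0873] rot [ 1.7999e+02 -9.0000e-02  3.1200e+00] F [-0.56  0.3   9.48] M [-0.047  0.046  0.14 ] w 0.0126
```

Emit:
play_rows(targets=[[0,0,0,0,0,0.01,5],[0,0,0,0,0,0.02,5],[0,0,0,0,0,0.02,5]])

```text
t: 18.25
position: [0.5252, 0.0255, 0.0873]
tool_rot: [180.0, -0.1, 2.0]
wrist_force: [0.0, -0.8, 10.6]
gripper_width: 0.0125
```

```bash
python3 -c "
from h import *
st()"
```

```text
t 18.25 pos [0.5252 0.0255 0.0873] rot [ 1.7999e+02 -9.0000e-02  1.9800e+00] F [ 0.02 -0.79 10.64] M [0.044 0.074 0.167] w 0.0125
```

Emit:
play_rows(targets=[[0,0,0,0,0,0.01,5],[0,0,0,0,0,0.02,5],[0,0,0,0,0,0.02,5]])

```text
t: 18.55
position: [0.5253, 0.0257, 0.0873]
tool_rot: [-180.0, -0.1, 0.8]
wrist_force: [0.6, 0.8, 9.6]
gripper_width: 0.0124
```

```bash
python3 -c "
from h import *
st()"
```

```text
t 18.55 pos [0.5253 0.0257 0.0873] rot [-1.7999e+02 -1.0000e-01  8.4000e-01] F [0.64 0.8  9.65] M [ 0.216 -0.038  0.248] w 0.0124
```

Emit:
play_rows(targets=[[0,0,0,0,0,0.01,5],[0,0,0,0,0,0.02,5],[0,0,0,0,0,0.02,5]])

```text
t: 18.85
position: [0.5253, 0.0257, 0.0874]
tool_rot: [-180.0, -0.1, -0.3]
wrist_force: [-0.2, 1.8, 8.8]
gripper_width: 0.0126
```

```bash
python3 -c "
from h import *
st()
s=get_image('side')
cv2.imwrite('pics/p5.png',cv2.resize(s[170:270,210:310],(800,800),interpolation=cv2.INTER_CUBIC)[:600])"
```

```text
t 18.85 pos [0.5253 0.0257 0.0874] rot [-1.7999e+02 -1.0000e-01 -2.9000e-01] F [-0.23  1.79  8.85] M [ 0.314 -0.059  0.512] w 0.0126
```

View pics/p5.png

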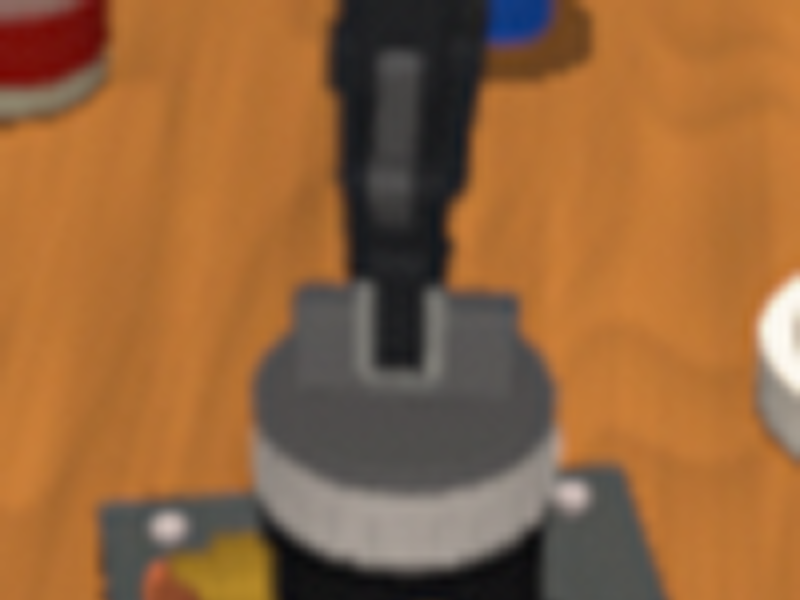

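Emit:
play_rows(targets=[[0,0,-0.0006,0,0,-0.005,5],[0,0,-0.0012,0,0,-0.01,5],[0,0,-0.0018,0,0,-0.015,5],[0,0,-0.0024,0,0,-0.02,5],[0,0,-0.0026,0,0,-0.02,5]])

```text
t: 19.4
position: [0.5248, 0.0257, 0.0893]
tool_rot: [-180.0, -0.0, 0.9]
wrist_force: [4.5, 3.5, 2.7]
gripper_width: 0.0123
```

```bash
python3 -c "
from h import *
st()"
```

```text
t 19.4 pos [0.5248 0.0257 0.0893] rot [-1.7998e+02 -3.0000e-02  8.6000e-01] F [4.48 3.45 2.72] M [ 0.587 -0.809  0.133] w 0.0123
```

Emit:
play_rows(targets=[[0,0,0,0,0,0,5]])

```text
t: 19.5
position: [0.5248, 0.0257, 0.0893]
tool_rot: [-180.0, -0.0, 0.8]
wrist_force: [4.5, 2.3, 3.8]
gripper_width: 0.0124
```

```bash
python3 -c "
from h import *
st()"
```

```text
t 19.5 pos [0.5248 0.0257 0.0893] rot [-1.7998e+02 -3.0000e-02  8.5000e-01] F [4.48 2.33 3.82] M [ 0.554 -0.762  0.148] w 0.0124
```

Emit:
play_rows(targets=[[0.0003,-0.0002,0,0,0,0,5],[0.0005,-0.0003,0,0,0,0,5],[0.0005,-0.0003,0,0,0,0,5]])

```text
t: 19.8
position: [0.5249, 0.0257, 0.0893]
tool_rot: [180.0, 0.0, 0.8]
wrist_force: [-0.0, -0.6, 5.4]
gripper_width: 0.0122
```

```bash
python3 -c "
from h import *
st()"
```

```text
t 19.8 pos [0.5249 0.0257 0.0893] rot [1.7999e+02 3.0000e-02 8.4000e-01] F [-0.03 -0.62  5.37] M [ 0.088 -0.037  0.178] w 0.0122
```

Emit:
play_rows(targets=[[0,0,-0.0004,0,0,0,5],[0,0,-0.0008,0,0,0,5],[0,0,-0.0008,0,0,0,5]])

```text
t: 20.1
position: [0.5249, 0.0257, 0.0899]
tool_rot: [180.0, 0.0, 0.8]
wrist_force: [0.6, -0.6, 3.5]
gripper_width: 0.0127
```

```bash
python3 -c "
from h import *
st()"
```

```text
t 20.1 pos [0.5249 0.0257 0.0899] rot [1.7999e+02 3.0000e-02 8.4000e-01] F [ 0.6  -0.59  3.52] M [-0.135  0.004  0.102] w 0.0127
```

Emit:
play_rows(targets=[[0,0,0,0,0,0,20],[0,0,0,0,0,0,30],[0,0,0,0,0,0,45],[0,0,0,0,0,0,50],[0,0,0,0,0,0,50]])

```text
t: 20.6
position: [0.5251, 0.0259, 0.09]
tool_rot: [-180.0, 0.0, 0.8]
wrist_force: [-0.7, -0.2, -0.8]
gripper_width: 0.0428
```

```bash
python3 -c "
from h import *
st()
s=get_image('side')
cv2.imwrite('pics/p6.png',cv2.resize(s[170:270,210:310],(800,800),interpolation=cv2.INTER_CUBIC)[:600])"
```

```text
t 20.6 pos [0.5251 0.0259 0.09  ] rot [-1.7999e+02  1.0000e-02  8.5000e-01] F [-0.72 -0.19 -0.81] M [ 0.006 -0.036 -0.024] w 0.0428
```

View pics/p6.png

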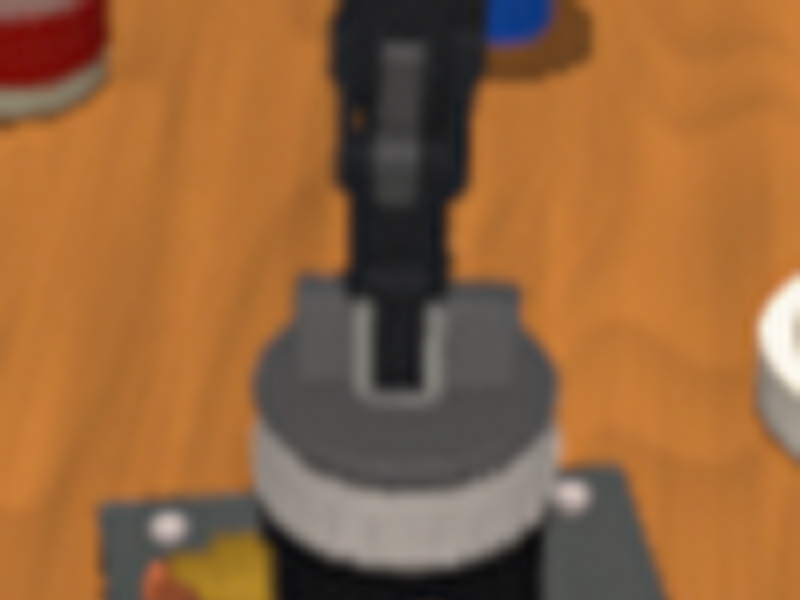

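Emit:
play_rows(targets=[[0,0,-0.01,0,0,0,50],[0,0,-0.03,0,0,0,50],[0,0,-0.06,0,0,0,50],[0,0,-0.1,0,0,0,50],[0,0,-0.12,0,0,0,50]])

```text
t: 21.15
position: [0.5257, 0.0258, 0.2141]
tool_rot: [180.0, -0.2, 0.9]
wrist_force: [0.2, 0.3, -0.2]
gripper_width: 0.0427
```

Emit:
play_rows(targets=[[-0.01,0.03,0,0,0,0,50],[-0.02,0.07,0,0,0,0,50],[-0.03,0.11,0,0,0,0,50],[-0.04,0.15,0,0,0,0,50],[-0.05,0.18,0,0,0,0,50]])

```text
t: 21.65
position: [0.4771, -0.1569, 0.2109]
tool_rot: [180.0, -0.0, 0.8]
wrist_force: [0.5, 0.7, -0.7]
gripper_width: 0.0427
```

Emit:
play_rows(targets=[[-0.01,0.03,0,0,0,0,50],[-0.02,0.07,0,0,0,0,50],[-0.03,0.11,0,0,0,0,50],[-0.04,0.13,0,0,0,0,50],[-0.04,0.13,0,0,0,0,50]])

```text
t: 22.15
position: [0.4386, -0.2878, 0.2105]
tool_rot: [180.0, 0.0, 0.7]
wrist_force: [0.6, 0.3, 0.8]
gripper_width: 0.0426
```

```bash
python3 -c "
from h import *
st()
s=get_image('side');t=get_image('top');cv2.imwrite('pics/ft.png',t);cv2.imwrite('pics/fs.png',s)
cv2.imwrite('pics/f.png',np.hstack([cv2.resize(s[180:260,220:300],(400,400),interpolation=cv2.INTER_CUBIC),cv2.resize(t[165:245,155:235],(400,400),interpolation=cv2.INTER_CUBIC)]))"
```

```text
t 22.15 pos [ 0.4386 -0.2878  0.2105] rot [1.7998e+02 1.0000e-02 6.8000e-01] F [0.56 0.28 0.81] M [-0.002 -0.038 -0.004] w 0.0426
```

View pics/f.png

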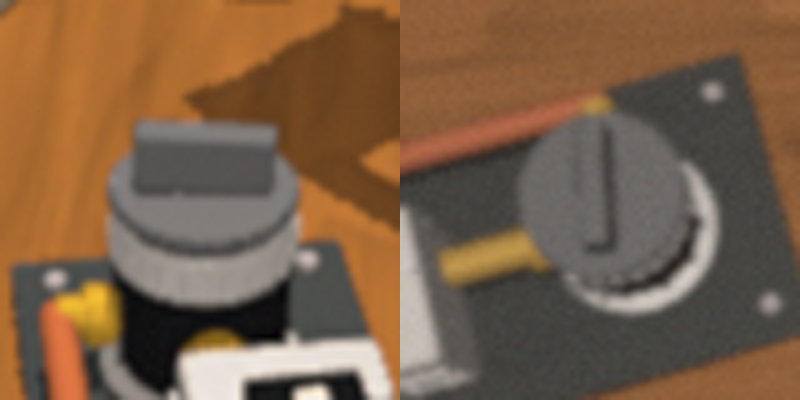

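View pics/ft.png

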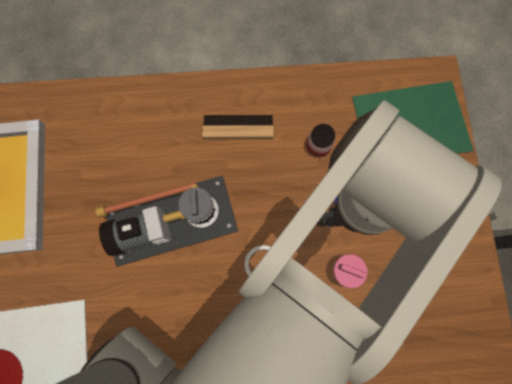

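```bash
python3 -c "
from h import *
s=cv2.imread('pics/fs.png');h=cv2.cvtColor(s,cv2.COLOR_BGR2HSV)
for z in(.109,.112,.114):
  l=[proj('side',[.525+.04*np.cos(a),.0255+.04*np.sin(a),z]) for a in np.linspace(0,6.28,200)];l=np.array(l);print(z,l.min(0),l.max(0))
for z in(.137,.140,.142): print('bartop',z,proj('side',[.525+.03,.0255,z]),proj('side',[.525-.03,.0255,z]))
for p,q in[((605,130),(610,245))]:
  f=lambda c:onz('top',155+(c[0]-400)/5-.4,165+c[1]/5-.4,.14)
  d=f(p)-f(q);print(d,np.degrees(np.arctan2(d[1],d[0])))
# unit x: plate edge bolts (712,92),(770,302)
f=lambda c:onz('top',155+(c[0]-400)/5-.4,165+c[1]/5-.4,.01)
d=f((712,92))-f((770,302));print('unit x',d,np.degrees(np.arctan2(d[1],d[0])))
"
```

```text
0.109 [240.39910794 206.36872682] [277.89950964 228.35416063]
0.112 [240.390182   205.24714712] [277.95583475 227.18755437]
0.114 [240.38421409 204.49733462] [277.99349385 226.40747559]
bartop 0.137 [245.14920455 205.36501217] [273.65230361 206.89411483]
bartop 0.14 [245.14853439 204.18400111] [273.70209783 205.71115067]
bartop 0.142 [245.14808629 203.3943434 ] [273.73539205 204.92017789]
[0.05479335 0.00058571 0.        ] 0.6124360361143417
unit x [0.11763963 0.02574148 0.        ] 12.342719244505107
```

```bash
python3 -c "
import cv2,numpy as np
s=cv2.imread('pics/fs.png')
F=cv2.resize(s[170:270,210:310],(800,800),interpolation=cv2.INTER_CUBIC)[:600]
for n,im in(('p4 d6.7',cv2.imread('pics/p4.png')),('p5 d11.1',cv2.imread('pics/p5.png')),('p6 open',cv2.imread('pics/p6.png')),('final',F)):
  g=cv2.cvtColor(im,cv2.COLOR_BGR2GRAY).astype(float)
  for c in(330,408,480):
    col=g[420:540,c-12:c+12].mean(1);k=np.where((col[:-1]<110)&(col[1:]>=110))[0];print(n,c,420+k)
"
```

```text
p4 d6.7 330 [477]
p4 d6.7 408 [491]
p4 d6.7 480 [480]
p5 d11.1 330 [480]
p5 d11.1 408 [492]
p5 d11.1 480 [481]
p6 open 330 [477]
p6 open 408 [490]
p6 open 480 [478]
final 330 [478]
final 408 [491]
final 480 [480]
```

```bash
python3 -c "
import cv2,numpy as np
s=cv2.imread('pics/fs.png')
F=cv2.resize(s[170:270,210:310],(800,800),interpolation=cv2.INTER_CUBIC)[:600]
for n,im in(('p5',cv2.imread('pics/p5.png')),('p6',cv2.imread('pics/p6.png')),('final',F)):
  h=cv2.cvtColor(im,cv2.COLOR_BGR2HSV)[...,1].astype(float)
  for c in(325,480):
    col=h[240:340,c-12:c+12].mean(1);k=np.where((col[:-1]>90)&(col[1:]<=90))[0];print(n,c,240+k[:3])
"
```

```text
p5 325 [285]
p5 480 [294]
p6 325 [277]
p6 480 [284]
final 325 [273]
final 480 [276]
```

```bash
python3 -c "
from h import *
s=get_image('side');cv2.imwrite('pics/fs2.png',s)
F=cv2.resize(s[170:270,210:310],(800,800),interpolation=cv2.INTER_CUBIC)[:600]
p5=cv2.imread('pics/p5.png');p6=cv2.imread('pics/p6.png')
cv2.imwrite('pics/cmp.png',np.hstack([x[240:540,230:490] for x in(p5,p6,F)]))
E=lambda x:cv2.GaussianBlur(cv2.cvtColor(x,cv2.COLOR_BGR2HSV)[...,1],(0,0),3)
for n,(y0,y1,x0,x1) in dict(barL=(262,420,280,345),barR=(270,420,455,530),discL=(330,430,240,290),discR=(330,430,525,575)).items():
  for m,im in(('p5',p5),('p6',p6)):
    T=cv2.cvtColor(im,cv2.COLOR_BGR2GRAY)[y0:y1,x0:x1];r=cv2.matchTemplate(cv2.cvtColor(F,cv2.COLOR_BGR2GRAY)[y0-30:y1+30,x0-20:x1+20],T,cv2.TM_CCOEFF_NORMED);_,v,_,l=cv2.minMaxLoc(r);print(n,m,'dx',l[0]-20,'dy',l[1]-30,round(v,2))
"
```

```text
barL p5 dx 20 dy -28 0.59
barL p6 dx 20 dy -26 0.54
barR p5 dx -20 dy 13 0.25
barR p6 dx -20 dy 18 0.01
discL p5 dx 20 dy -30 0.56
discL p6 dx 20 dy -30 0.65
discR p5 dx -12 dy 30 0.43
discR p6 dx -11 dy 30 0.48
```

View pics/cmp.png

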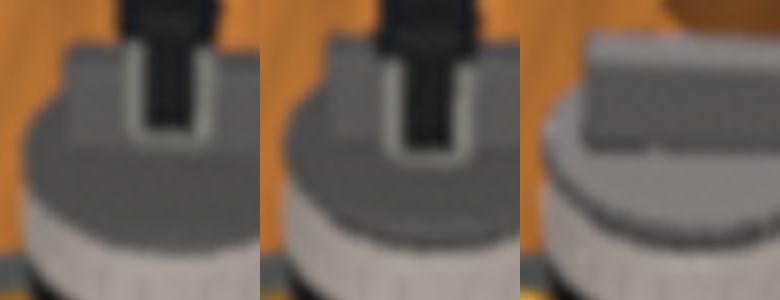

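```bash
python3 -c "
from h import *
st();print(env.sign_off())"
```

```text
t 22.3 pos [ 0.4399 -0.2851  0.2105] rot [-1.8e+02 -2.0e-02  8.4e-01] F [ 0.23 -0.34  0.46] M [-0.037 -0.029 -0.043] w 0.0427
the job is handed in; nothing more can be done
None
```

The filter cap is back on its housing and, as far as I could measure, locked. I handed the job in at 22.3 s of the 72 s allowed.

**What I did:** I gripped the grey cap by its bar, not the blue or pink look-alikes, and lowered the element into the bore. The slots showed at about 45° in the top view, so the lugs went straight in with no searching on the rim. I pressed to about 11 mm with about 11.5 N and turned clockwise about 0.79 rad. The moment then rose to 0.5 N m, which I took as the stop. I eased up, opened the gripper and backed away.

**What supports the lock:**
- **Rise:** the bar top rose about 2.9 mm from the pressed position to after release, so the lug undersides sit about 8 mm below the rim. An unlocked cap would have risen to about 6 mm.
- **Angle:** the bar lies at about 1° in world axes, past the hump.
- **Forces:** push force while pressing stayed under about 12 N, and sideways force under about 6 N.

**What disagreed or was not checked:**
- **Fingertips:** they were really about 29 mm higher than the reported TCP. My first closing, at a reported TCP height of 75 mm, met nothing above the bar. I corrected this from the side camera before gripping.
- **Final height:** an edge check in the last picture put the cap 1–2 mm higher than just after release. I put this down to changed lighting, because the bar and disc edges looked unmoved by eye, but a template match meant to confirm that gave no usable result.
- **Pull test:** I did not tug on the locked cap.
- **Surroundings:** I touched nothing else. The jar, the squeegee and the pink cap look unmoved in the last top view; the arm hid the blue cap and part of the tape roll.

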